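Load a sleeve under the shield of a measuring nest

ROBOT

A 7-joint arm with a two-finger parallel gripper is mounted at the origin on a cart in front of the work surface, level with it; the furniture and walls round the work are solid. World frame = base frame: x ahead of the robot, y to its left, z up, the work surface at z = 0. Lengths are in m, angles in degrees, forces in N, time in s.
With the tool pointing down it reaches from about 0.4 to 0.85 m from the base axis. Payload 4.4 kg.
Tool frame: the origin (TCP) lies midway between the tips of the shut fingers; the grasp point (between the pads) lies 19 mm behind it; z points along the fingers, y is the direction in which the jaws open and shut (so a half turn about z gives the same grasp; the last joint's range is limited). The gripper opens to 94 mm and grips with 3 to 60 N. Pads are 16 mm wide; open, the fingers measure 119 mm over their backs; the gripper's body (75 mm by 177 mm) begins 78 mm behind the grasp point.
Start: joints at [-76.536, 36.005, 2.206, 86.941, -1.547, 57.084, -1.146], TCP at [0.193, 0.621, 0.205] pointing down, gripper open.
Joint ranges: [-175.42, 175.42], [-21.48, 121.26], [-71.46, 75.88], [10.55, 141.38], [-63.04, 243.04], [13.31, 113.54], [-168.57, 168.57]. Speed limits (degrees/s): [147.25, 147.25, 180, 180, 180, 180, 180].

INTERFACE

Orientations are given as [roll, pitch, yaw] about the fixed x, y, z axes, in that order (R = Rz(yaw) Ry(pitch) Rx(roll)).
In Python, from workcell import env gives the robot as it stands.
- The arm moves only by the tool play_rows, never from a script. Its argument "moves" is a list of rows, each a list of 3 entries, a list of its own where there are three numbers: the shift along the tool's x, y, z in m, then the turn about the tool's z in degrees, then the finger opening in m, from 0 to 0.094. A call has 1 to 12 rows; each row shifts and turns the commanded pose from where the row before left it, along the tool's axes as they then stand; what a row does not reach is not made up. A row lasts 1/8 s, in which the tool goes at most 62.5 mm and 10.7 degrees, less where a joint would pass 70% of its speed; a pose out of reach is approached as far as the arm can. A call is refused whole if a number of a shift passes 0.0625 or a number of a turn 10.7, either way. A call with a gripper value outside its range is refused whole. The fingers move at their own pace and stop on an object; the grip force is fixed at half the most. Time passes only in rows, so rows that do not move let the fingers close. It gives the time, the measured TCP pose, the force and the opening at its end, in the units of the state.
- env.observe(): the state, without advancing time (a new reading comes with each control period).
- env.read_camera(name): name is "scene" or "top" or "wrist"; returns a dict with "image" (480x640x3 uint8, blue, green, red), "K" (3x3 intrinsics, pixels), "cam_to_world" (4x4, takes a point from camera to world coordinates). Camera axes: x right, y down, z forward; pixel columns grow to the right and rows downward; lengths in m; the calibration is good to about 2 mm. A picture is of the moment at which its call begins. There is no depth.
- env.hand_in(): hands the job in, once; it reports no verdict.
The state is a dict: "time_s": time; "joint_positions": joint angles; "qvel": joint speeds; "joint_torque": joint torques, N m; "tool_pos": TCP position; "tcp_rot": TCP orientation; "ft_force": force on the tool from outside, world axes, zero at the start; "torque": the same for the moment, N m; "grip_width": opening from 0.0 (shut) to 1.0 (fully open).
Only numpy, scipy, OpenCV 4.12 (cv2) and the standard library are available. Lean on these libraries where they do the work, as an engineer would, in place of code of your own. Each camera call takes 0.05 s, during which the arm holds its last target.

TASK

Swing the clear shield of the measuring nest fully open, take the turned sleeve from the sloping rack and lay it gently in the nest's two vee blocks, with its flange in the gap between the end stop and the front block. Then lower the shield completely shut without slamming it, leave it closed over the sleeve, and do not disturb the stamp and the stepped shaft that stand and lie nearby.

Things in the scene. Friction and masses are not known exactly. Their poses are not given: they have to be found in the camera images.
- sleeve_center (a point): Plain grey turned steel sleeve, about 0.6 kg: barrel 42 mm in diameter, flange 59 mm in diameter and 9 mm thick at one end, 124 mm long in all. The point is on its axis. Its y axis runs along the sleeve: barrel from -62 to +53 mm, flange from -71 to -62 mm. It starts lying in the rack with its +y end 30 degrees up, flange at the low, near end. Grip across the barrel near this point.
- sleeve_flange (a point): Middle of the sleeve's flange, on the axis, 66.5 mm from sleeve_center towards the sleeve's -y. Same axes.
- cradle (a point): Fixed sloping rack, base 160 x 90 mm, 150 mm high: where sleeve_center starts. Its x axis is level and points away from the robot, the way the sleeve climbs at 30 degrees; y left, z up. Two plastic saddles hold the barrel at 30 to 50 mm either side of the point; the 60 mm between are free for fingers, down to a beam 37 mm below the axis. A stop holds the flange at the low end.
- seat (a point): Where sleeve_center is once the sleeve is properly seated in the nest. x is level, runs along the vees, from the nest's front to the shield's hinge at its rear; y left, z up. The seated sleeve lies level along x, flange in front. Black vee blocks (92 mm wide, tops 2 mm above this point) fill x = -58 to -24 and +24 to +58 mm; the 48 mm between them are free for fingers.
- plate (a point): Top of the nest's fixed grey base plate (240 x 150 x 10 mm), 50 mm straight below seat. Axes as seat. Two rest posts for the shield, 15 mm across and 65 mm tall, stand on it 75 mm in front of this point, 58 mm to either side.
- flange_gap (a point): Middle of the 22 mm gap for the flange, between the front vee block and the end stop (an upright steel plate 70 mm wide, top 2 mm above this point), 69 mm in front of seat at the same height. Axes as seat.
- guard_hinge (a point): Middle of the shield's hinge line, level, along its y; 90 mm behind (+x) and 43 mm above seat. Axes as seat.
- guard (a joint): Opening angle of the shield, rad: 0 shut (level over the nest), 1.85 fully open, leaning back past upright on its stop. Clear panel in an aluminium frame, 188 x 134 mm, rims 26 mm deep, hinged at its rear edge. May start slightly ajar. A friction hinge holds it at any angle; moving the handle takes about 3 N up, 1 N down.
- guard_grip (a point): Middle of the shield's handle, a round steel bar 14 mm thick and 110 mm long, parallel to the hinge line and 227 mm from it, in the plane of the panel, 40 mm out from its front edge, on two rods 48 mm either side of the middle. Axes turn with the shield, y along the bar. When shut it is 103 mm above the bench. In a light grip (10 N) the bar turns between the fingers as it follows the arc.
- stamp: Bystander: a black inspection stamp standing upright, 24 x 24 x 63 mm, origin at the centre of its foot. Leave it alone.
- shaft: Bystander: a stepped steel shaft lying on the bench, 22 x 101 x 22 mm, origin under its centre, long along its y. Leave it alone.

How it is judged:
By the outcome, as a careful person would: the job done as asked, in the order asked, and still so for the second after the job is handed in, with the robot touching nothing.
It also fails if it takes over 72 s, if anything falls off the work surface, if the arm or the gripper's body presses on something with over 40 N, if the wrist force passes 120 N, or if a joint passes its speed limit or range.

## Working session

There is one attempt and no reset: what is moved stays moved. The work goes in short steps, Python scripts to look and compute and a tool call to move; the robot and the scene stay as the last step left them, time stands still between calls to the robot, and variables do not carry over. Pictures are saved under pics/ and viewed, and the job is handed in when it is done.

Besides the shell and the picture viewer there is one more tool, called in YAML: its name, and indented under it one key for each argument. play_rows: Moves the arm, as the interface text tells. Its arguments: {"type":"object","properties":{"moves":{"type":"array","items":{"type":"array"}}},"required":["moves"]}

```bash
ls; mkdir -p pics; python3 - <<'E'
from workcell import env
import cv2,numpy as np
print(env.observe())
for n in ("scene","top","wrist"):
    c=env.read_camera(n); cv2.imwrite(f"pics/{n}0.png",c["image"]); print(n,c["K"].tolist(),np.round(c["cam_to_world"],4).tolist())
E
```

```text
pics
{'time_s': 0.0, 'joint_positions': array([-76.535178  ,  36.0566485 ,   2.20311115,  86.99467445,
        -1.54829033,  57.08454363,  -1.14672493]), 'qvel': array([-0.07133341, -0.03349867,  0.06626266, -0.06249277, -0.04253088,
       -0.03227583, -0.10004144]), 'joint_torque': array([-2.55221667e-04, -5.49709368e+01,  1.14324231e+00, -1.86629373e+01,
       -5.22683293e-02,  2.37819756e-02,  1.74044285e-04]), 'tool_pos': array([0.19236329, 0.6201918 , 0.20458735]), 'tcp_rot': array([-1.79893816e+02,  4.93745568e-04,  1.62763184e+02]), 'ft_force': array([-0.50376076,  0.54624724, -0.27547415]), 'torque': array([ 0.01701381, -0.00869777,  0.05306208]), 'grip_width': 1.0002821283952215}
scene [[436.5664718725544, 0.0, 321.3574404792332], [0.0, 436.5664718725544, 233.60490221185316], [0.0, 0.0, 1.0]] [[0.6882, -0.5668, 0.4528, 0.1127], [-0.7253, -0.522, 0.4488, -0.1305], [-0.018, -0.6373, -0.7704, 0.7504], [0.0, 0.0, 0.0, 1.0]]
top [[490.3511142693045, 0.0, 311.1851719946621], [0.0, 490.3511142693045, 238.95481103718737], [0.0, 0.0, 1.0]] [[-0.0252, -0.9931, 0.1143, 0.4206], [-0.9997, 0.0249, -0.0038, 0.2438], [0.0009, -0.1144, -0.9934, 0.9861], [0.0, 0.0, 0.0, 1.0]]
wrist [[348.3586635200808, 0.0, 315.87411011207206], [0.0, 348.3586635200808, 242.43991764685413], [0.0, 0.0, 1.0]] [[0.2949, 0.9202, 0.2573, 0.1167], [0.9555, -0.2834, -0.0818, 0.6446], [-0.0024, 0.2699, -0.9629, 0.383], [0.0, 0.0, 0.0, 1.0]]
```

View pics/scene0.png

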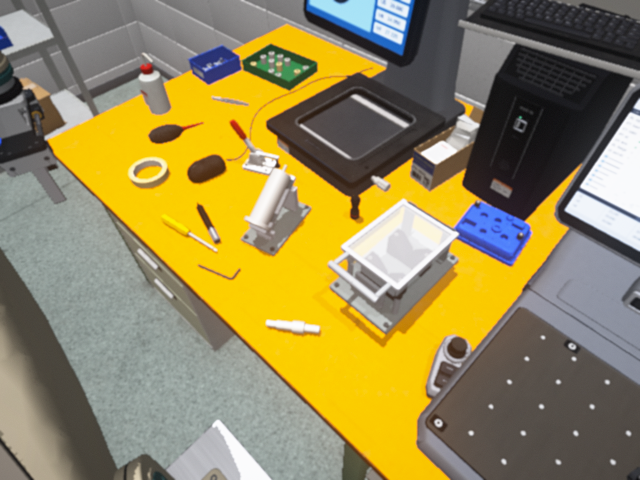

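View pics/top0.png

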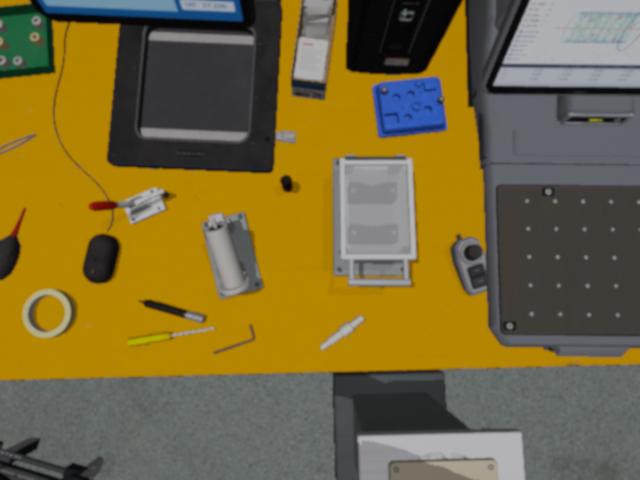

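View pics/wrist0.png

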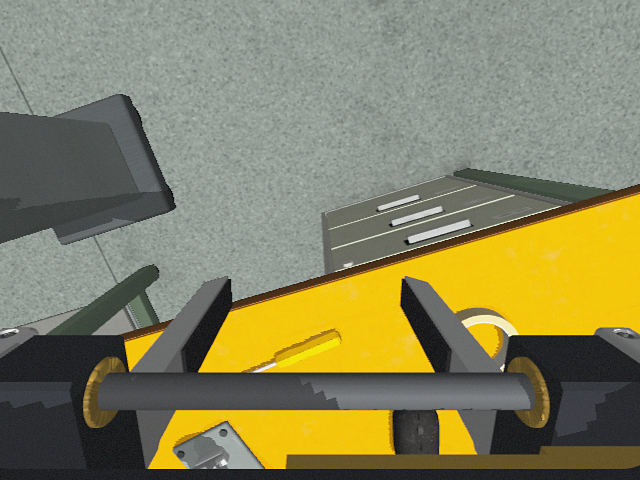

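The scene view shows the sleeve on its rack around (272,205), the nest and shield around (393,260), the shaft at (293,327), and the stamp, probably at (355,207). Next I'll enlarge these areas.

```bash
python3 - <<'E'
import cv2
def crop(src,x,y,w,h,s,out):
    im=cv2.imread(src)[y:y+h,x:x+w]; im=cv2.resize(im,None,fx=s,fy=s,interpolation=cv2.INTER_CUBIC)
    for i in range(0,w,10): cv2.putText(im,str(x+i),(i*s,8),0,.3,(0,0,255),1) if i%20==0 else 0; cv2.line(im,(i*s,10),(i*s,16),(0,0,255),1)
    for i in range(0,h,10): cv2.putText(im,str(y+i),(0,i*s+4),0,.3,(0,0,255),1) if i%20==0 else 0; cv2.line(im,(20,i*s),(26,i*s),(0,0,255),1)
    cv2.imwrite(out,im)
crop("pics/top0.png",320,145,105,150,4,"pics/c_top_nest.png")
crop("pics/top0.png",190,200,90,105,5,"pics/c_top_rack.png")
crop("pics/scene0.png",320,190,150,145,4,"pics/c_sc_nest.png")
crop("pics/scene0.png",235,155,85,105,5,"pics/c_sc_rack.png")
E
```

```text
(no output)
```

View pics/c_top_nest.png

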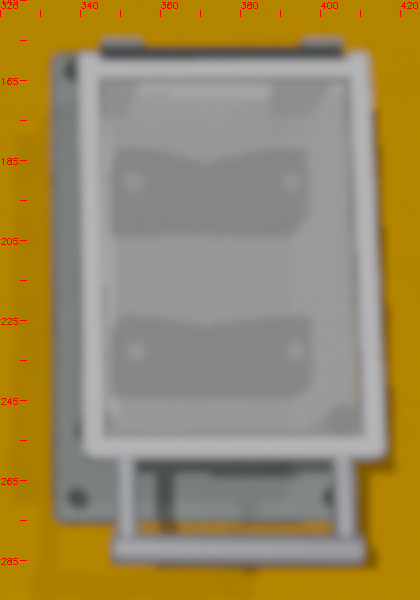

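View pics/c_top_rack.png

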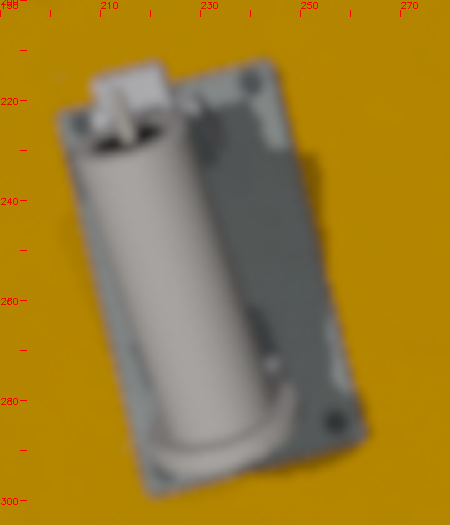

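View pics/c_sc_nest.png

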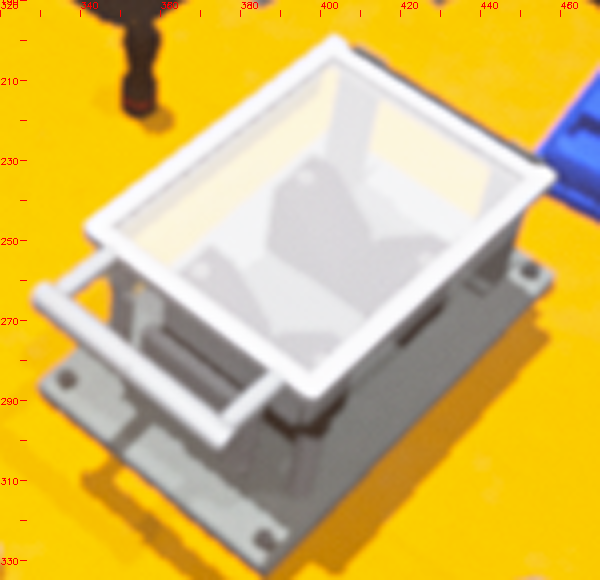

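View pics/c_sc_rack.png

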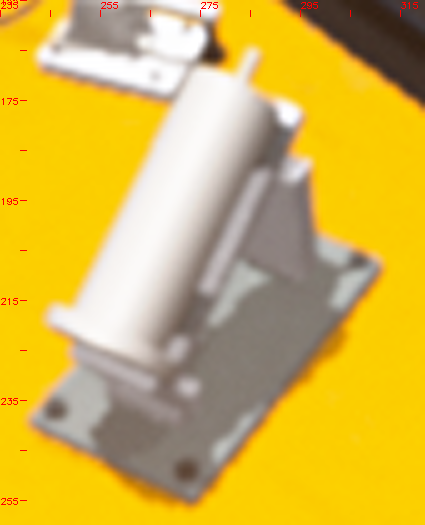

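```bash
cat > h.py <<'E'
import numpy as np, cv2
from scipy.optimize import least_squares
from scipy.spatial.transform import Rotation as R
CAL={"scene":([436.5664718725544,321.3574404792332,233.60490221185316],[[0.6882,-0.5668,0.4528,0.1127],[-0.7253,-0.522,0.4488,-0.1305],[-0.018,-0.6373,-0.7704,0.7504],[0,0,0,1]]),
"top":([490.3511142693045,311.1851719946621,238.95481103718737],[[-0.0252,-0.9931,0.1143,0.4206],[-0.9997,0.0249,-0.0038,0.2438],[0.0009,-0.1144,-0.9934,0.9861],[0,0,0,1]])}
def proj(n,P,cal=None):
    k,T=CAL[n] if cal is None else cal; T=np.array(T); p=(np.atleast_2d(P)-T[:3,3])@T[:3,:3]
    return np.c_[k[0]*p[:,0]/p[:,2]+k[1],k[0]*p[:,1]/p[:,2]+k[2]]
def ray(n,uv,cal=None):
    k,T=CAL[n] if cal is None else cal; T=np.array(T); d=T[:3,:3]@np.array([(uv[0]-k[1])/k[0],(uv[1]-k[2])/k[0],1]); return T[:3,3],d/np.linalg.norm(d)
def nest(p,pts): # seat frame xyz -> world; p = x,y,yaw(rad)
    c,s=np.cos(p[2]),np.sin(p[2]); pts=np.atleast_2d(pts)
    return np.c_[p[0]+c*pts[:,0]-s*pts[:,1],p[1]+s*pts[:,0]+c*pts[:,1],.06+pts[:,2]]
def handle(th,y=0): return [.09-.227*np.cos(th),y,.043+.227*np.sin(th)]
E
cat > fit1.py <<'E'
from h import *
f=-.12
# plate x extent unknown offset o
def res(q):
    p=q[:3];th=q[3];o=q[4]
    P={ "top":[([o-.12,.075,-.05],(333.2,275.2)),([o+.12,.075,-.05],(333.5,158.2)),(handle(th,.055),(348.2,282.3)),(handle(th,-.055),(411.3,282.2))],
     "scene":[([o-.12,.075,-.05],(330,286.2)),([o-.12,-.075,-.05],(386.8,331.2)),([o+.12,-.075,-.05],(458.2,258.7)),(handle(th,.055),(329.7,263.7)),(handle(th,-.055),(375.3,299.2))]}
    return np.concatenate([(proj(n,nest(p,[a for a,b in L]))-[b for a,b in L]).ravel() for n,L in P.items()])
s=least_squares(res,[.5,.1,0,0.05,0],loss='soft_l1'); q=s.x
print("nest",q,np.degrees(q[2:4])); print(np.round(s.fun.reshape(-1,2),1))
print("handle",nest(q[:3],handle(q[3])))
# rack base corners
def res2(q):
    B=lambda a,b:(q[0]+np.cos(q[2])*a-np.sin(q[2])*b,q[1]+np.sin(q[2])*a+np.cos(q[2])*b,q[3])
    P={"top":[((.08,.045),(201.6,223)),((.08,-.045),(244,212)),((-.08,-.045),(263.4,286.4)),((-.08,.045),(220,299))],
    "scene":[((-.08,.045),(241.4,239.0)),((-.08,-.045),(274,255)),((.08,-.045),(311.4,207.6))]}
    return np.concatenate([(proj(n,[B(*a) for a,b in L])-[b for a,b in L]).ravel() for n,L in P.items()])
s=least_squares(res2,[.45,.4,.2,.01],loss='soft_l1'); print("rack",s.x,np.degrees(s.x[2])); print(np.round(s.fun.reshape(-1,2),1))
rk=s.x
T=lambda x,y:(190+x/5,200+y/5)
S=lambda x,y:(235+x/5,155+y/5)
E_=[("top",T(90,195)),("top",T(120,305)),("top",T(150,405)),("top",T(195,165)),("top",T(222,260)),("top",T(258,370)),
 ("scene",S(165,110)),("scene",S(120,205)),("scene",S(85,280)),("scene",S(262,150)),("scene",S(215,255)),("scene",S(180,325))]
def res3(q):
    d=np.array([np.cos(q[3])*np.cos(np.pi/6),np.sin(q[3])*np.cos(np.pi/6),.5]);P=q[:3];r=[]
    for n,uv in E_:
        c,v=ray(n,uv); w=np.cross(v,d); w/=np.linalg.norm(w); r.append((abs((P-c)@w)-.021)*1e3)
    r+=list((proj("top",[P+.053*d])[0]-T(133,138)))
    return np.array(r)
s=least_squares(res3,[rk[0],rk[1],.1,rk[2]]);print("sleeve",s.x,np.degrees(s.x[3]));print(np.round(s.fun,1))
np.save("fit.npy",np.r_[q,s.x])
import math
def ov(n,q,sl,out,cal=None,img=None,S=None):
    pass
E
python3 fit1.py
```

```text
nest [ 0.57612322  0.11966598 -0.02349008  0.0977795   0.00130479] [-1.3458825   5.60235265]
[[ 0.4  0.1]
 [-0.7 -0.6]
 [-0.1  0.1]
 [-0.3  0.1]
 [-1.7 -0.5]
 [-0.3  2.4]
 [ 1.8 -0.4]
 [-0.4 -1.1]
 [ 1.9  1.2]]
handle [[0.44024501 0.12285836 0.12516059]]
rack [0.50620472 0.39972927 0.23989976 0.00381587] 13.745243920789012
[[-0.8 -0.7]
 [-0.  -1.2]
 [ 0.4  0.8]
 [-0.1  0.1]
 [-1.3  0.6]
 [ 0.1  0.5]
 [ 0.7 -0.2]]
sleeve [0.49952946 0.40064251 0.09317348 0.2171754 ] 12.443234113695747
[-2.5 -0.5  0.5 -0.9 -1.6 -0.8  2.1  1.  -0.1 -0.4  1.7  1.7 -1.1  0.3]
```

play_rows:
  moves:
    - [[0,0,-0.0086],10.6,0.094]
    - [[0,0,-0.0086],10.6,0.094]
    - [[0,0,-0.0086],10.6,0.094]
    - [[0,0,-0.0086],10.6,0.094]
    - [[0,0,-0.0086],10.6,0.094]
    - [[0,0,-0.0086],10.6,0.094]
    - [[0,0,-0.0086],10.6,0.094]
    - [[-0.04,0.02,0],0,0.094]
    - [[-0.04,0.02,0],0,0.094]
    - [[-0.04,0.02,0],0,0.094]
    - [[-0.04,0.02,0],0,0.094]

```text
time_s: 1.52
tool_pos: [0.2689, 0.4574, 0.2655]
tcp_rot: [-180.0, 0.0, 88.6]
ft_force: [0.4, 0.3, -0.5]
grip_width: 0.997
```

play_rows:
  moves:
    - [[-0.0367,0.02,0],0,0.094]
    - [[-0.0367,0.02,0],0,0.094]
    - [[-0.0367,0.02,0],0,0.094]
    - [[-0.0367,0.02,0],0,0.094]
    - [[-0.0367,0.02,0],0,0.094]
    - [[-0.0367,0.02,0],0,0.094]
    - [[-0.0367,0.02,0],0,0.094]
    - [[-0.0367,0.02,0],0,0.094]
    - [[-0.0367,0.02,0],0,0.094]
    - [[0,0,0],0,0.094]

```text
time_s: 2.78
tool_pos: [0.4413, 0.121, 0.2658]
tcp_rot: [179.9, 0.1, 88.2]
ft_force: [0.1, 1.2, 0.1]
grip_width: 1.0
```

```bash
cat > snap.py <<'E'
import sys,json,cv2,numpy as np
from workcell import env
cams=sys.argv[2:]
s=env.observe(); print(round(s["time_s"],2),np.round(s["tool_pos"],4),np.round(s["tcp_rot"],2),np.round(s["ft_force"],1),round(float(s["grip_width"]),3))
for n in cams:
    c=env.read_camera(n); f=f"pics/{n}_{sys.argv[1]}.png"; cv2.imwrite(f,c["image"])
    K=c["K"]; json.dump([[K[0,0],K[0,2],K[1,2]],c["cam_to_world"].tolist()],open(f[:-3]+"json","w"))
E
python3 snap.py a wrist top
```

```text
2.77 [0.4413 0.121  0.2658] [1.7995e+02 6.0000e-02 8.8200e+01] [0.1 1.2 0.1] 1.0
```

View pics/wrist_a.png

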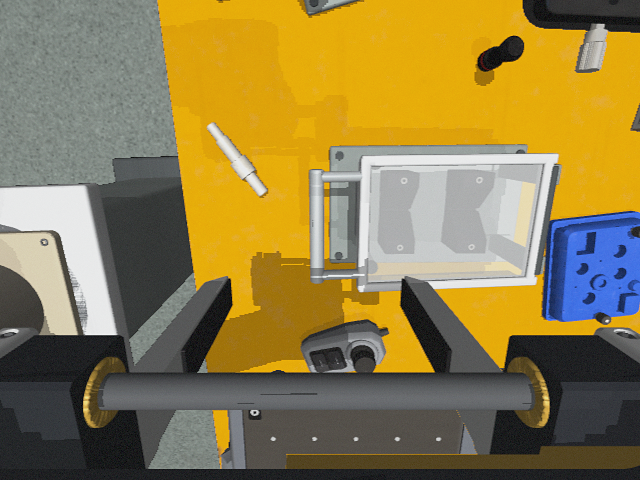

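The wrist view shows the handle bar from (316,170) to (317,282) and the plate's rear-left and front-left corners at (527,146) and (331,147). I'll refine the fit with all three views.

```bash
cat > fit2.py <<'E'
from h import *
import json
W=json.load(open("pics/wrist_a.json"))
def res(q):
    p=q[:3];th=q[3];o=q[4]
    P={ "top":[([o-.12,.075,-.05],(333.2,275.2)),([o+.12,.075,-.05],(333.5,158.2)),(handle(th,.055),(348.2,282.3)),(handle(th,-.055),(411.3,282.2))],
     "scene":[([o-.12,.075,-.05],(330,286.2)),([o-.12,-.075,-.05],(386.8,331.2)),([o+.12,-.075,-.05],(458.2,258.7)),(handle(th,.055),(329.7,263.7)),(handle(th,-.055),(375.3,299.2))],
     "wrist":[([o-.12,.075,-.05],(331,147)),([o+.12,.075,-.05],(527,146)),(handle(th,.055),(316.5,170)),(handle(th,-.055),(316.8,282.5))]}
    return np.concatenate([(proj(n,nest(p,[a for a,b in L]),W if n=="wrist" else None)-[b for a,b in L]).ravel() for n,L in P.items()])
s=least_squares(res,[.5,.1,0,0.05,0],loss='soft_l1'); q=s.x
print("nest",q,np.degrees(q[2:4])); print(np.round(s.fun.reshape(-1,2),1))
print("handle",nest(q[:3],handle(q[3])));np.save("nest.npy",q)
E
python3 fit2.py; python3 - <<'E'
import cv2
im=cv2.imread('pics/wrist_a.png')[135:305,300:570];cv2.imwrite('pics/wa_c.png',cv2.resize(im,None,fx=2.9,fy=2.9,interpolation=cv2.INTER_CUBIC))
E
```

```text
nest [ 5.77436163e-01  1.19155837e-01 -2.70620532e-02  8.40340820e-02
 -1.52399295e-04] [-1.55054143  4.81479823]
[[ 0.4  0. ]
 [-0.3 -0.7]
 [-0.2 -0.5]
 [-0.7 -0.3]
 [-1.6 -0.6]
 [-0.4  2.6]
 [ 2.  -0.1]
 [ 0.1 -0.5]
 [ 2.1  1.9]
 [-1.6 -0.6]
 [ 2.3 -0.2]
 [-0.3  0.1]
 [-0.3  0.4]]
handle [[0.44128707 0.12284121 0.12205329]]
```

View pics/wa_c.png

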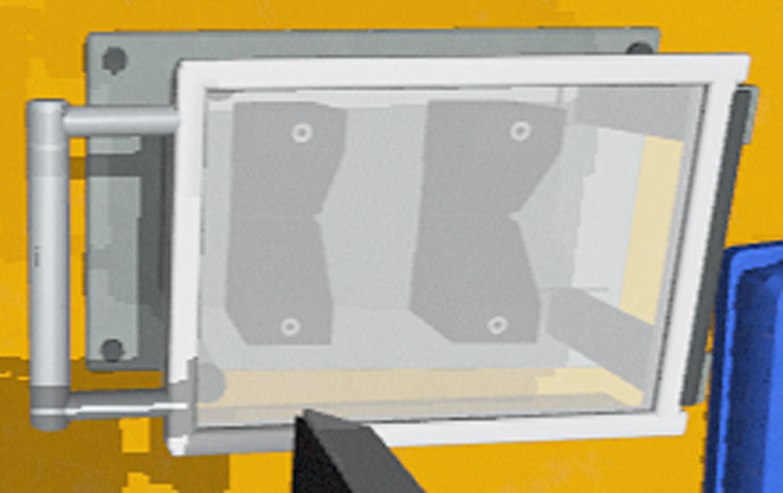

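play_rows:
  moves:
    - [[0,0,0],0,0.036]
    - [[0,0,0],0,0.036]
    - [[0,0,0],0,0.036]
    - [[0,0,0.015],0,0.036]
    - [[0,0,0.02],0,0.036]
    - [[0,0,0.02],0,0.036]
    - [[0,0,0.02],0,0.036]
    - [[0,0,0.015],0,0.036]
    - [[0,0,0],0,0.036]

```text
time_s: 4.0
tool_pos: [0.4394, 0.1242, 0.1749]
tcp_rot: [-179.9, 0.1, 88.6]
ft_force: [0.1, -0.4, 1.5]
grip_width: 0.386
```

```bash
python3 snap.py b wrist scene
```

```text
4.0 [0.4394 0.1242 0.1749] [-1.7988e+02  5.0000e-02  8.8580e+01] [ 0.1 -0.4  1.5] 0.386
```

View pics/wrist_b.png

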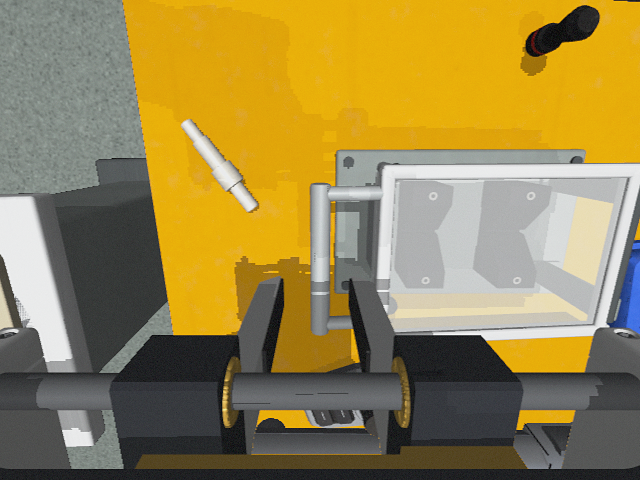

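View pics/scene_b.png

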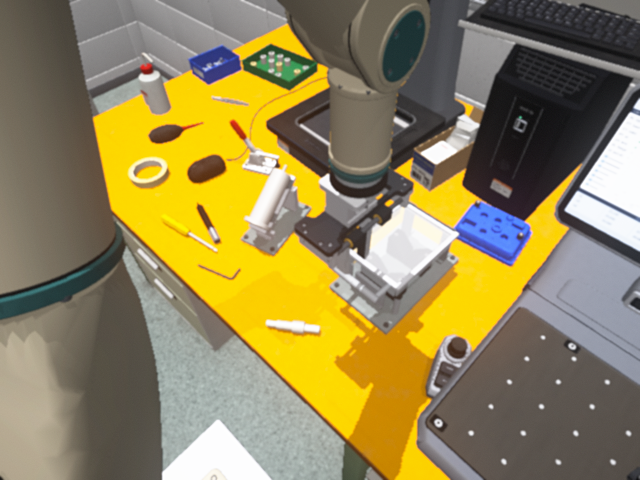

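The finger gap is centred on the bar at about (318,290), and the shield frame is clear. Now I'll lower and grip.

play_rows:
  moves:
    - [[0,0,0.018],0,0.036]
    - [[0,0,0.018],0,0.036]
    - [[0,0,0.018],0,0.036]
    - [[0,0,0.018],0,0.036]
    - [[0,0,0],0,0.036]
    - [[0,0,0],0,0.012]
    - [[0,0,0],0,0.01]
    - [[0,0,0],0,0.01]
    - [[0,0,0],0,0.01]

```text
time_s: 5.22
tool_pos: [0.4422, 0.1244, 0.1043]
tcp_rot: [179.8, -0.0, 88.6]
ft_force: [4.5, 0.1, 0.2]
grip_width: 0.141
```

```bash
python3 snap.py c wrist
```

```text
5.22 [0.4422 0.1244 0.1043] [ 1.7978e+02 -3.0000e-02  8.8560e+01] [4.5 0.1 0.2] 0.141
```

View pics/wrist_c.png

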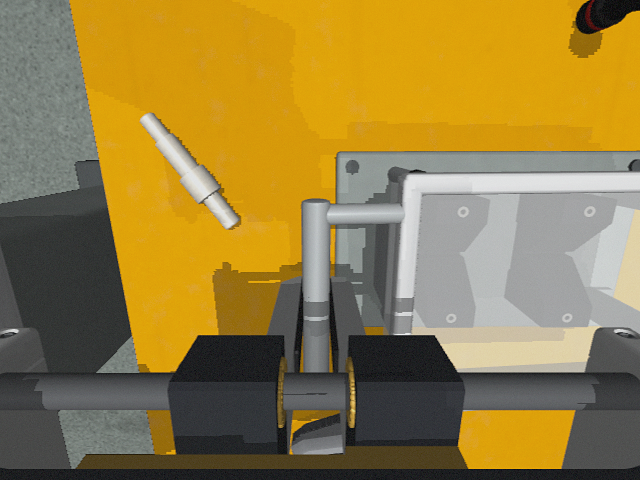

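The bar is gripped: the opening reads 13 mm against the 14 mm bar. Next I'll compute the arc table.

```bash
python3 - <<'E'
import numpy as np
t=np.radians(np.linspace(5,107,25));r=.227
for i in range(24): print(i,round(r*(np.cos(t[i])-np.cos(t[i+1])),4),round(-r*(np.sin(t[i+1])-np.sin(t[i])),4))
E
```

```text
0 0.0021 -0.0167
1 0.0033 -0.0165
2 0.0045 -0.0162
3 0.0057 -0.0158
4 0.0069 -0.0154
5 0.008 -0.0148
6 0.0091 -0.0142
7 0.0101 -0.0135
8 0.0111 -0.0127
9 0.012 -0.0118
10 0.0128 -0.0109
11 0.0136 -0.0099
12 0.0143 -0.0089
13 0.0149 -0.0078
14 0.0155 -0.0067
15 0.0159 -0.0055
16 0.0163 -0.0043
17 0.0165 -0.0031
18 0.0167 -0.0019
19 0.0168 -0.0006
20 0.0168 0.0006
21 0.0167 0.0019
22 0.0165 0.0031
23 0.0163 0.0043
```

play_rows:
  moves:
    - [[0,0.0021,-0.0167],0,0.01]
    - [[0,0.0033,-0.0165],0,0.01]
    - [[0,0.0045,-0.0162],0,0.01]
    - [[0,0.0057,-0.0158],0,0.01]
    - [[0,0.0069,-0.0154],0,0.01]
    - [[0,0.008,-0.0148],0,0.01]
    - [[0,0,0],0,0.01]

```text
time_s: 6.15
tool_pos: [0.4709, 0.1234, 0.1994]
tcp_rot: [180.0, -0.0, 88.6]
ft_force: [3.3, -0.3, -0.9]
grip_width: 0.138
```

play_rows:
  moves:
    - [[0,0.0091,-0.0142],0,0.01]
    - [[0,0.0101,-0.0135],0,0.01]
    - [[0,0.0111,-0.0127],0,0.01]
    - [[0,0.012,-0.0118],0,0.01]
    - [[0,0.0128,-0.0109],0,0.01]
    - [[0,0.0136,-0.0099],0,0.01]
    - [[0,0.0143,-0.0089],0,0.01]
    - [[0,0.0149,-0.0078],0,0.01]
    - [[0,0.0155,-0.0067],0,0.01]
    - [[0,0.0159,-0.0055],0,0.01]
    - [[0,0.0163,-0.0043],0,0.01]
    - [[0,0,0],0,0.01]

```text
time_s: 7.65
tool_pos: [0.6163, 0.12, 0.3076]
tcp_rot: [180.0, -0.1, 88.6]
ft_force: [-3.6, 0.2, 16.3]
grip_width: 0.14
```

play_rows:
  moves:
    - [[0,0,-0.002],0,0.01]
    - [[0,0,0],0,0.01]

```text
time_s: 7.9
tool_pos: [0.6156, 0.12, 0.3075]
tcp_rot: [-179.9, -0.0, 88.6]
ft_force: [-0.6, 1.0, 7.3]
grip_width: 0.143
```

```bash
python3 snap.py d wrist scene
```

```text
7.9 [0.6156 0.12   0.3075] [-1.7995e+02 -5.0000e-02  8.8580e+01] [-0.6  1.   7.3] 0.143
```

View pics/wrist_d.png

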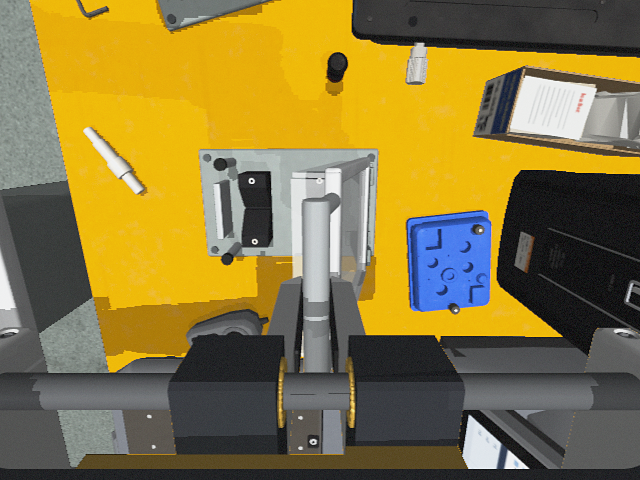

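View pics/scene_d.png

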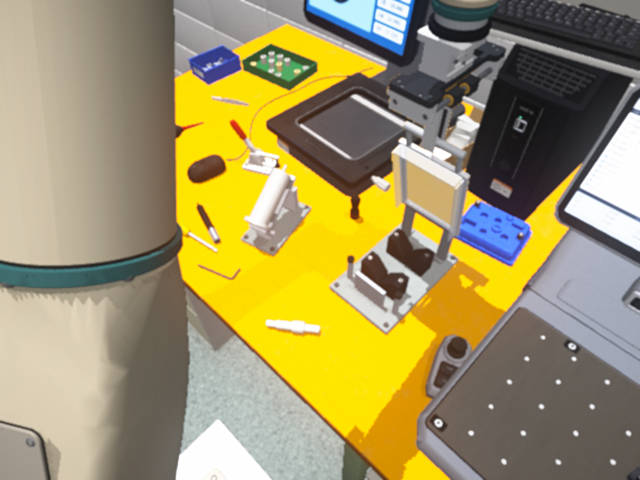

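The shield is about 78° open and the nest is visible with its vee blocks. I'll continue to the stop.

play_rows:
  moves:
    - [[0,0.0165,-0.0036],0,0.01]
    - [[0,0.0167,-0.0024],0,0.01]
    - [[0,0.0168,-0.0006],0,0.01]
    - [[0,0.0168,0.0006],0,0.01]
    - [[0,0.0167,0.0019],0,0.01]
    - [[0,0,0],0,0.01]

```text
time_s: 8.75
tool_pos: [0.6994, 0.1179, 0.3095]
tcp_rot: [-179.9, -0.0, 88.6]
ft_force: [1.0, 0.6, -1.4]
grip_width: 0.139
```

play_rows:
  moves:
    - [[0,0.0145,0.0025],0,0.01]
    - [[0,0.0145,0.0035],0,0.01]
    - [[0,0.006,0.0016],0,0.01]
    - [[0,0,0],0,0.01]

```text
time_s: 9.25
tool_pos: [0.7309, 0.1171, 0.3032]
tcp_rot: [-179.5, -0.0, 88.6]
ft_force: [-8.0, 0.6, 3.4]
grip_width: 0.139
```

play_rows:
  moves:
    - [[0,0.003,0.0008],0,0.01]
    - [[0,0,0],0,0.01]

```text
time_s: 9.5
tool_pos: [0.7309, 0.1171, 0.303]
tcp_rot: [-179.2, -0.0, 88.6]
ft_force: [-16.0, -0.2, 10.1]
grip_width: 0.139
```

The shield is firmly on its stop: -16 N with no further motion. I'll release it and back off upwards.

play_rows:
  moves:
    - [[0,-0.003,-0.0005],0,0.036]
    - [[0,0,0],0,0.036]
    - [[0,0,0],0,0.036]
    - [[0,0,-0.02],0,0.036]
    - [[0,0,-0.03],0,0.036]
    - [[0,0,-0.02],0,0.06]
    - [[0,-0.04,0],0,0.094]
    - [[0,-0.05,0],0,0.094]
    - [[0,-0.05,0],0,0.094]

```text
time_s: 10.62
tool_pos: [0.5935, 0.1202, 0.373]
tcp_rot: [180.0, 0.0, 88.6]
ft_force: [0.3, -0.4, 0.9]
grip_width: 0.771
```

```bash
python3 snap.py e wrist scene top
```

```text
10.62 [0.5935 0.1202 0.373 ] [1.7999e+02 1.0000e-02 8.8560e+01] [ 0.3 -0.4  0.9] 0.771
```

View pics/scene_e.png

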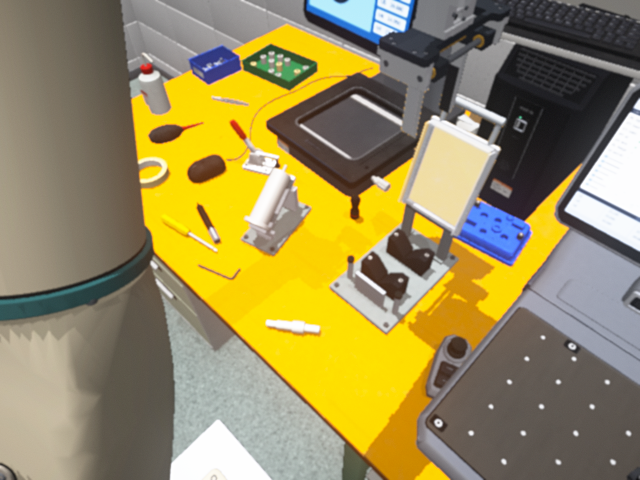

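View pics/wrist_e.png

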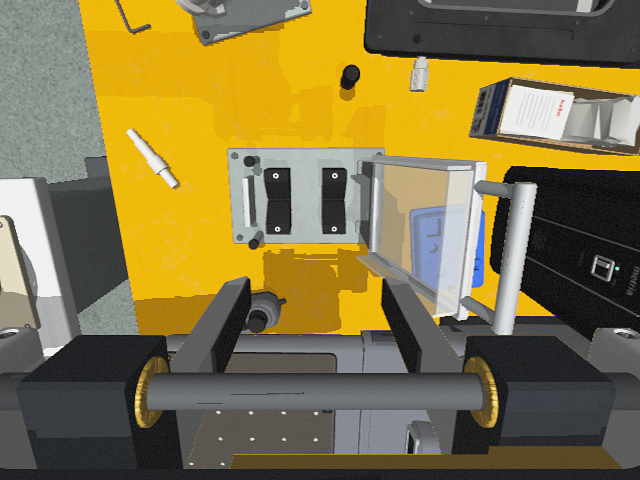

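View pics/top_e.png

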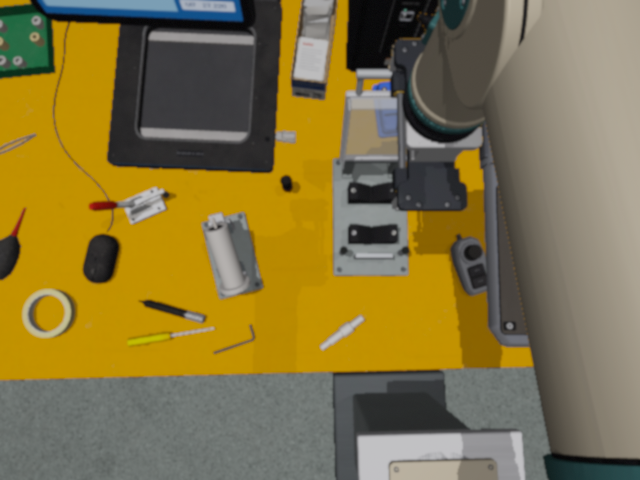

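The shield now leans back on its stop, and the nest sits between pixels (228,148) and (385,243) in the wrist view. I'll zoom in to refine the nest pose.

```bash
python3 - <<'E'
import cv2
im=cv2.imread('pics/wrist_e.png')[140:255,220:395];im=cv2.resize(im,None,fx=4.5,fy=4.5,interpolation=cv2.INTER_CUBIC)
for i in range(0,175,10): cv2.putText(im,str(220+i),(int(i*4.5),8),0,.3,(0,0,255),1) if i%20==0 else 0; cv2.line(im,(int(i*4.5),9),(int(i*4.5),14),(0,0,255),1)
for i in range(0,115,10): cv2.putText(im,str(140+i),(0,int(i*4.5)+4),0,.3,(0,0,255),1)
cv2.imwrite('pics/we_c.png',im)
E
```

```text
(no output)
```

View pics/we_c.png

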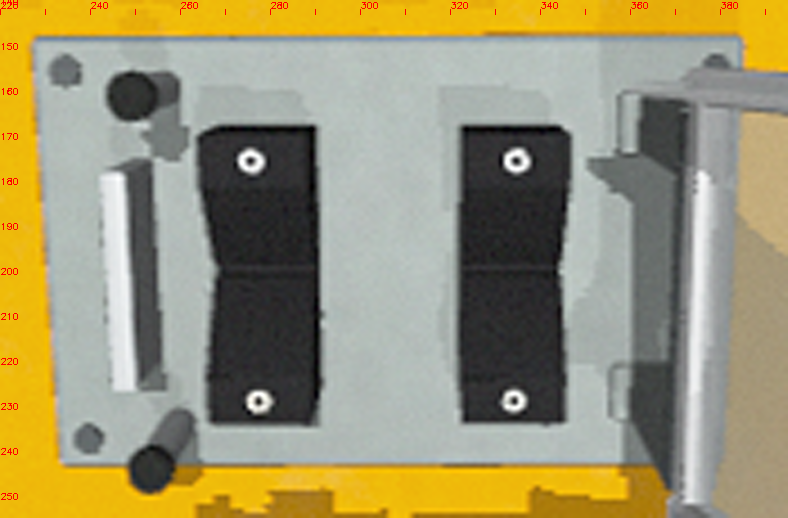

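```bash
cat > fit3.py <<'E'
from h import *
import json
W=json.load(open("pics/wrist_e.json"))
C=lambda x,y:(220+x/4.5,140+y/4.5)
L=[([-.058,-.046,.002],C(209,423)),([.058,-.046,.002],C(565,423)),([.024,-.046,.002],C(461,423)),([-.08,.035,.002],C(125,172)),([-.08,-.035,.002],C(137,390)),
 ([-.058,.046,.002],C(197,134)),([.058,.046,.002],C(571,134)),
 ([-.12,.075,-.05],C(33,38)),([.12,.075,-.05],C(742,38)),([-.12,-.075,-.05],C(62,465)),
 ([-.075,.058,.015],C(133,95)),([-.075,-.058,.015],C(152,468))]
def res(q): return (proj("w",nest(q,[a for a,b in L]),W)-[b for a,b in L]).ravel()
s=least_squares(res,[.577,.119,-.02],loss='soft_l1');print(s.x,np.degrees(s.x[2]));print(np.round(s.fun.reshape(-1,2),1))
E
python3 fit3.py
```

```text
[ 0.57872521  0.12038651 -0.02376672] -1.361732866760147
[[-0.3  0.3]
 [ 0.6  0.4]
 [ 0.3  0.4]
 [ 0.3 -0.5]
 [ 0.1  0.3]
 [-0.2 -0.1]
 [ 0.8 -0.1]
 [-0.9 -0.9]
 [ 1.6 -0.9]
 [-0.9  0.4]
 [-0.5  0.1]
 [-0.5  0.8]]
```

```bash
python3 - <<'E'
from workcell import env
import numpy as np
o=env.observe();print(np.round(o["joint_positions"],1))
E
```

```text
[-32.7  27.   30.9  80.1 -14.   76.7  -2.7]
```

play_rows:
  moves:
    - [[0,0,0],-10.4,0.094]
    - [[0,0,0],-10.4,0.094]
    - [[0,0,0],-10.4,0.094]
    - [[0,0,0],-10.4,0.094]
    - [[0,0,0],-10.4,0.094]
    - [[0,0,0],-10.4,0.094]
    - [[0,0,0],-10.4,0.094]
    - [[0,0,0],-10.4,0.094]
    - [[0,0,0],-10.4,0.094]
    - [[0,0,0],-10.4,0.094]

```text
time_s: 12.02
tool_pos: [0.5966, 0.12, 0.3733]
tcp_rot: [-180.0, 0.1, -167.2]
ft_force: [-0.7, 0.0, -0.7]
grip_width: 0.997
```

play_rows:
  moves:
    - [[0.0046,0.0422,0.01],0,0.094]
    - [[0.0046,0.0422,0.01],0,0.094]
    - [[0.0046,0.0422,0.01],0,0.094]
    - [[0.0046,0.0422,0.01],0,0.094]
    - [[0.0046,0.0422,0.01],0,0.094]
    - [[0.0046,0.0422,0.01],0,0.094]
    - [[0.0046,0.0422,0.01],0,0.094]
    - [[0,0,0],0,0.094]
    - [[0,0,0],0,0.094]

```text
time_s: 13.15
tool_pos: [0.5007, 0.4011, 0.3032]
tcp_rot: [-180.0, 0.0, -167.5]
ft_force: [0.3, -0.5, -0.6]
grip_width: 0.998
```

```bash
python3 snap.py f wrist
```

```text
13.15 [0.5007 0.4011 0.3032] [-1.7995e+02  5.0000e-02 -1.6751e+02] [ 0.3 -0.5 -0.6] 0.998
```

View pics/wrist_f.png

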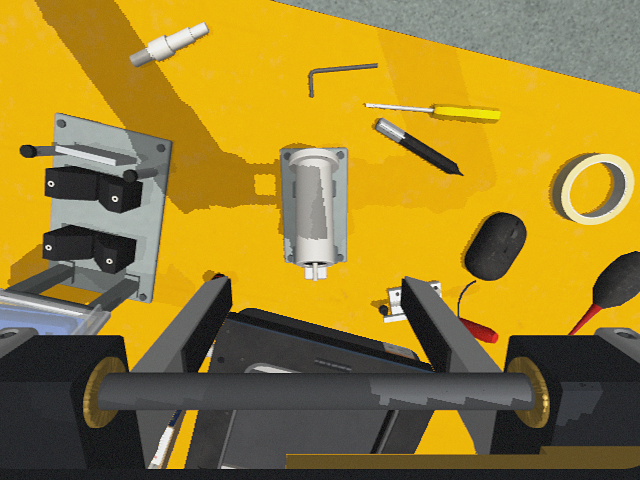

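The sleeve is nearly vertical in the wrist image, centred near u=315 and v=150–265. I'll zoom in.

```bash
python3 - <<'E'
import cv2
im=cv2.imread('pics/wrist_f.png')[140:285,265:365];im=cv2.resize(im,None,fx=4,fy=4,interpolation=cv2.INTER_CUBIC)
cv2.imwrite('pics/wf_c.png',im)
E
```

View pics/wf_c.png

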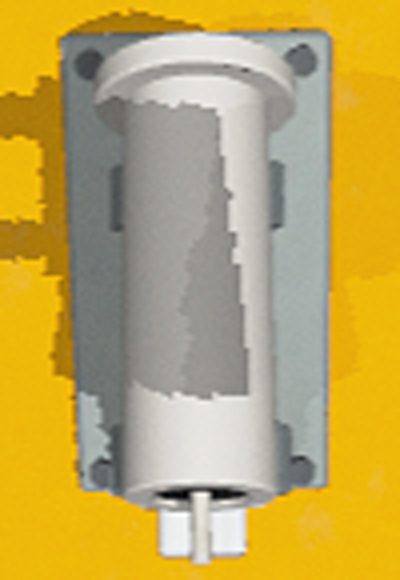

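```bash
cat > fit4.py <<'E'
from h import *
import json
W=json.load(open("pics/wrist_f.json")); C=lambda x,y:(265+x/4,140+y/4)
T=lambda x,y:(190+x/5,200+y/5); S=lambda x,y:(235+x/5,155+y/5)
E_=[("top",T(90,195)),("top",T(120,305)),("top",T(150,405)),("top",T(195,165)),("top",T(222,260)),("top",T(258,370)),
 ("scene",S(165,110)),("scene",S(120,205)),("scene",S(85,280)),("scene",S(262,150)),("scene",S(215,255)),("scene",S(180,325))]
E_+=[("w",C(125,150)),("w",C(125,315)),("w",C(124,480)),("w",C(268,150)),("w",C(272,315)),("w",C(277,480))]
a=np.linspace(0,2*np.pi,181)
def res(q,ww=1):
    d=np.array([np.cos(q[3])*np.cos(np.pi/6),np.sin(q[3])*np.cos(np.pi/6),.5]);P=q[:3];r=[]
    n1=np.array([-np.sin(q[3]),np.cos(q[3]),0]);n2=np.cross(d,n1)
    circ=lambda y,rr:P+y*d+rr*(np.cos(a)[:,None]*n1+np.sin(a)[:,None]*n2)
    for n,uv in E_:
        c,v=ray(n,uv,W if n=="w" else None); w=np.cross(v,d); w/=np.linalg.norm(w); r.append((abs((P-c)@w)-.021)*1e3*(2 if n=="w" else .7))
    f=proj("w",circ(-.071,.0295),W);g=proj("w",circ(.053,.021),W)
    r+=[f[:,1].min()-C(0,35)[1],g[:,1].max()-C(0,505)[1],f[:,0].min()-C(95,0)[0],f[:,0].max()-C(297,0)[0]]
    return np.array(r)
s=least_squares(res,[.5,.4,.1,.22]);print("sleeve",s.x,np.degrees(s.x[3]));print(np.round(s.fun,1))
E
python3 fit4.py
```

```text
sleeve [0.50111246 0.40032793 0.09517377 0.23225637] 13.3073099698584
[-1.8  0.1  1.1 -0.7 -1.5 -1.4  1.3  0.9  0.4 -0.1  1.   0.8 -0.1 -0.4
 -0.2 -0.8 -0.8 -0.2 -1.1  1.1  0.3 -0.1]
```

play_rows:
  moves:
    - [[0.0049,-0.001,0.01],-0.8,0.094]
    - [[0,0,0.025],0,0.08]
    - [[0,0,0.025],0,0.08]
    - [[0,0,0.025],0,0.08]
    - [[0,0,0.025],0,0.08]
    - [[0,0,0.025],0,0.08]
    - [[0,0,0.02],0,0.08]
    - [[0,0,0],0,0.08]

```text
time_s: 14.2
tool_pos: [0.4938, 0.3977, 0.1469]
tcp_rot: [-179.9, -0.2, -166.7]
ft_force: [-0.1, 0.2, -0.2]
grip_width: 0.854
```

```bash
python3 snap.py g wrist scene
```

```text
14.2 [0.4938 0.3977 0.1469] [-179.89   -0.18 -166.7 ] [-0.1  0.2 -0.2] 0.854
```

View pics/wrist_g.png

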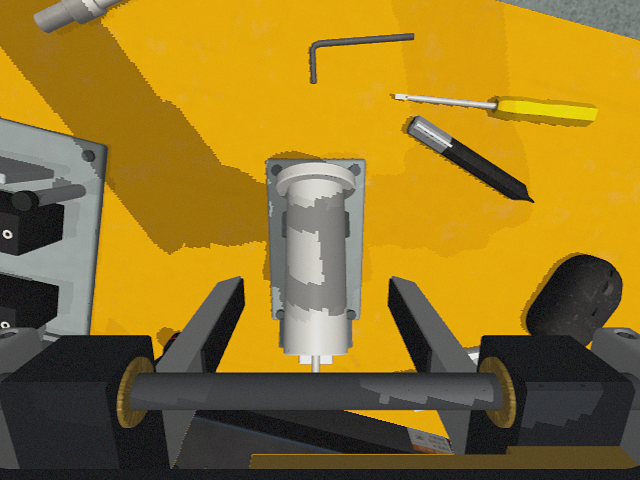

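View pics/scene_g.png

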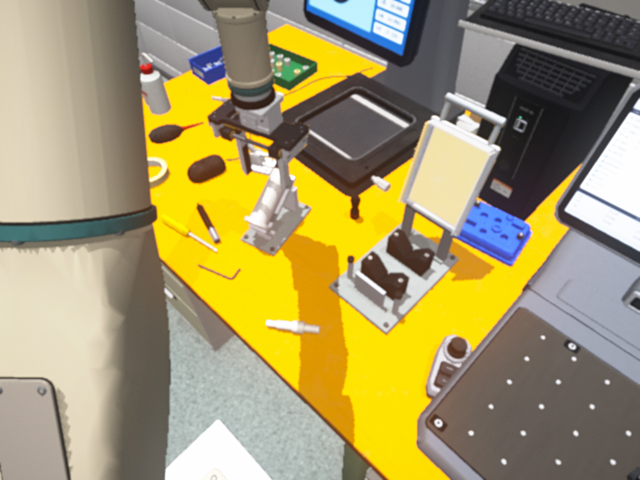

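The fingers straddle the sleeve symmetrically, with their mid at u≈317 and the sleeve at u≈318. Lower and grip.

play_rows:
  moves:
    - [[-0.001,0,0.02],0,0.08]
    - [[0,0,0.02],0,0.08]
    - [[0,0,0.02],0,0.08]
    - [[0,0,0.013],0,0.08]
    - [[0,0,0],0,0.06]
    - [[0,0,0],0,0.046]
    - [[0,0,0],0,0.036]
    - [[0,0,0],0,0.036]
    - [[0,0,0],0,0.036]

```text
time_s: 15.42
tool_pos: [0.4964, 0.3978, 0.076]
tcp_rot: [-179.9, 0.0, -166.7]
ft_force: [0.1, -4.7, 4.2]
grip_width: 0.447
```

play_rows:
  moves:
    - [[0,0,-0.004],0,0.036]
    - [[0,0,-0.008],0,0.036]
    - [[0,0,-0.01],0,0.036]
    - [[0,0,-0.015],0,0.036]
    - [[0,0,-0.02],0,0.036]
    - [[0,0,-0.02],0,0.036]
    - [[0,0,-0.02],0,0.036]
    - [[0,0,0],0,0.036]

```text
time_s: 16.42
tool_pos: [0.4966, 0.4009, 0.1749]
tcp_rot: [179.9, 0.2, -166.6]
ft_force: [0.0, 1.3, -7.0]
grip_width: 0.445
```

```bash
python3 snap.py h wrist scene
```

```text
16.43 [0.4966 0.4009 0.1749] [ 179.87    0.24 -166.64] [ 0.   1.3 -7. ] 0.445
```

View pics/wrist_h.png

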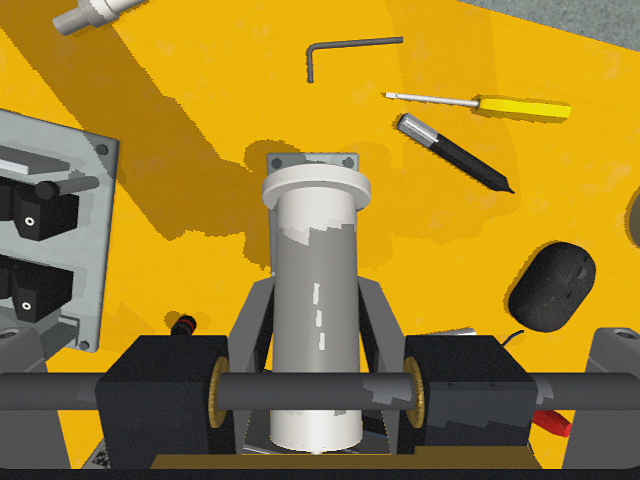

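View pics/scene_h.png

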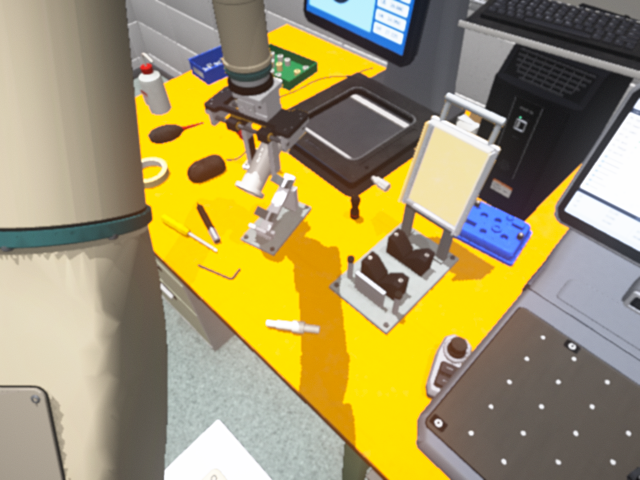

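The sleeve is held and clear of the rack; the flange is at (316,185) in the wrist view. I'll estimate its pitch.

```bash
cat > pitch.py <<'E'
from h import *
import json
a=np.linspace(0,2*np.pi,361)
def fit(tag,yaw,edges,vmin,umin,umax,vmax,P0,p0=.5,bend=True):
    """edges: barrel silhouette px; yaw rad of sleeve +y; returns P,pitch"""
    W=json.load(open(f"pics/wrist_{tag}.json"))
    def res(q):
        P=q[:3];d=np.array([np.cos(yaw)*np.cos(q[3]),np.sin(yaw)*np.cos(q[3]),np.sin(q[3])])
        n1=np.array([-np.sin(yaw),np.cos(yaw),0]);n2=np.cross(d,n1)
        circ=lambda y,rr:proj("w",P+y*d+rr*(np.cos(a)[:,None]*n1+np.sin(a)[:,None]*n2),W)
        r=[]
        for uv in edges:
            c,v=ray("w",uv,W);w=np.cross(v,d);w/=np.linalg.norm(w);r.append((abs((P-c)@w)-.021)*2e3)
        f=np.r_[circ(-.071,.0295),circ(-.062,.0295)]
        r+=[f[:,1].min()-vmin,f[:,0].min()-umin,f[:,0].max()-umax]
        if vmax: r.append(circ(.053,.021)[:,1].max()-vmax)
        return np.array(r)
    s=least_squares(res,[*P0,p0]);return s
E
python3 - <<'E'
from pitch import *
s=fit("h",np.radians(13.3),[(276,230),(274,330),(271,430),(357,230),(360,330),(363,430)],164.5,262,371,452.5,[.5,.4,.195])
print(s.x,np.degrees(s.x[3]),np.round(s.fun,1))
E
```

```text
[0.50176154 0.40339955 0.19580627 0.54283121] 31.101937309020993 [ 1.4  0.2  0.   0.9  0.7  0.6 -0.6  0.3  0.3  0.4]
```

```bash
python3 - <<'E'
from h import *
for n,uv in [("shaft",(322,348)),("shaft2",(364,317)),("stamp",(287,189)),("hexkey",(254,328)),("hex2",(215,352)),("edge",(300,373)),("rackFR",(263.4,286.4)),("nestFL",(333,275)),("pen",(205,318))]:
    c,v=ray("top",uv); print(n,np.round(c+v*(-c[2]/v[2]),3))
E
```

```text
shaft [0.317 0.224 0.   ]
shaft2 [0.375 0.139 0.   ]
stamp [0.638 0.287 0.   ]
hexkey [0.359 0.358 0.   ]
hex2 [0.315 0.435 0.   ]
edge [0.27  0.269 0.   ]
rackFR [0.441 0.338 0.   ]
nestFL [0.46  0.198 0.   ]
pen [0.381 0.455 0.   ]
```

play_rows:
  moves:
    - [[0,0,-0.01],0,0.036]
    - [[0,0,-0.01],7.3,0.036]
    - [[0,0,0],7.4,0.036]
    - [[0.0077,-0.027,0],0,0.036]
    - [[0.0077,-0.027,0],0,0.036]
    - [[0.0077,-0.027,0],0,0.036]
    - [[0.0077,-0.027,0],0,0.036]
    - [[0.0077,-0.027,0.01],0,0.036]
    - [[0,0,0.03],0,0.036]
    - [[0,0,0.03],0,0.036]
    - [[0,0,0.03],0,0.036]
    - [[0,0,0.02],0,0.036]

```text
time_s: 18.02
tool_pos: [0.4536, 0.2657, 0.0714]
tcp_rot: [-180.0, -0.1, 178.7]
ft_force: [0.2, -0.5, -6.3]
grip_width: 0.442
```

```bash
python3 snap.py i wrist scene top
```

```text
18.02 [0.4536 0.2657 0.0714] [-1.7997e+02 -6.0000e-02  1.7867e+02] [ 0.2 -0.5 -6.3] 0.442
```

View pics/scene_i.png

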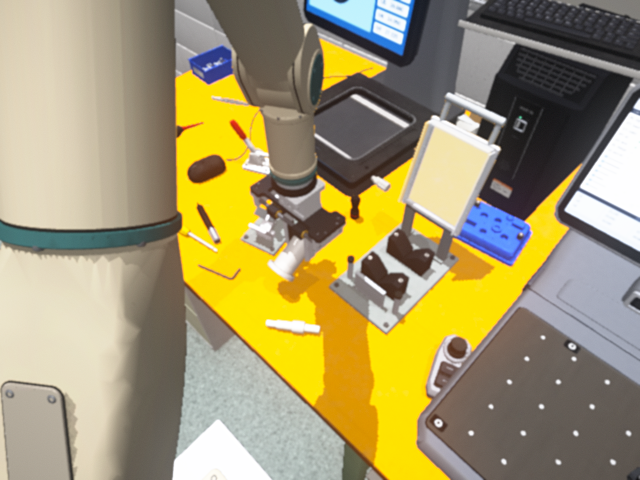

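View pics/wrist_i.png

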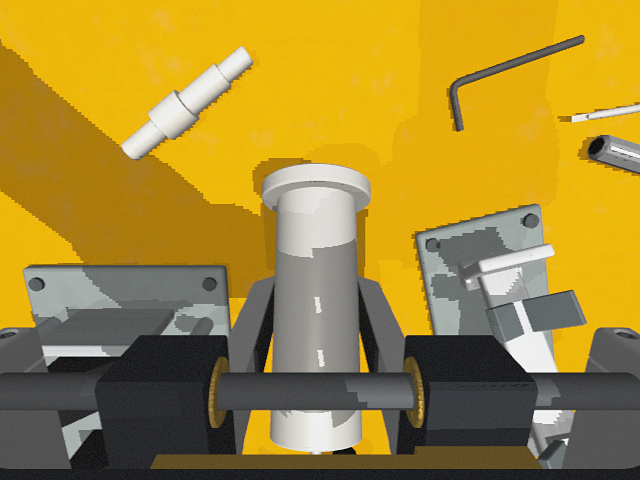

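There is clear bench under the sleeve. I'll lower until the flange touches, then level it gradually.

play_rows:
  moves:
    - [[0,0,0.012],0,0.036]
    - [[0,0,0.01],0,0.036]
    - [[0,0,0.005],0,0.036]
    - [[0,0,0.004],0,0.036]
    - [[0,0,0.003],0,0.036]
    - [[0,0,0],0,0.036]

```text
time_s: 18.92
tool_pos: [0.4541, 0.2658, 0.0386]
tcp_rot: [180.0, 0.0, 178.7]
ft_force: [0.5, 0.2, -4.7]
grip_width: 0.446
```

play_rows:
  moves:
    - [[0,0,0.003],0,0.036]
    - [[0,0,0.003],0,0.036]
    - [[0,0,0.003],0,0.036]
    - [[0,0,0],0,0.036]

```text
time_s: 19.42
tool_pos: [0.4598, 0.2664, 0.0314]
tcp_rot: [179.8, 0.6, 178.6]
ft_force: [6.5, -1.3, 5.0]
grip_width: 0.449
```

play_rows:
  moves:
    - [[-0.003,0,0.0015],0,0.036]
    - [[-0.003,0,0.0025],0,0.036]
    - [[-0.002,0,0.0025],0,0.036]
    - [[-0.002,0,0.0025],0,0.036]
    - [[0,0,0],0,0.036]

```text
time_s: 20.05
tool_pos: [0.4656, 0.2661, 0.0208]
tcp_rot: [179.9, 0.2, 178.6]
ft_force: [3.5, 0.7, 1.1]
grip_width: 0.449
```

```bash
python3 snap.py j wrist
```

```text
20.05 [0.4656 0.2661 0.0208] [1.7991e+02 1.6000e-01 1.7862e+02] [3.5 0.7 1.1] 0.449
```

View pics/wrist_j.png

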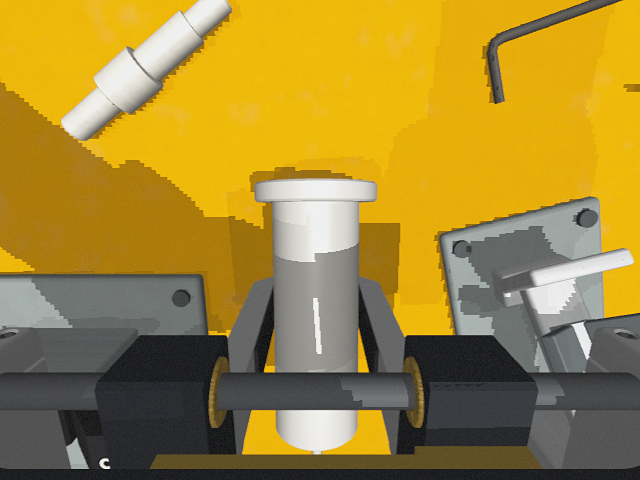

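It works. The flange at (316,190) is now nearly edge-on. I'll measure the pitch.

```bash
python3 - <<'E'
from pitch import *
s=fit("j",np.radians(-1.3),[(273,215),(274,300),(275,410),(359,215),(358,300),(357,410)],179,254.5,377,451,[.47,.265,.04],.2)
print(s.x,np.degrees(s.x[3]),np.round(s.fun,1))
E
```

```text
[0.47459656 0.26661999 0.03978127 0.17563985] 10.063421960353338 [-0.   0.   0.4  0.1  0.2  0.5 -0.1  0.1  0.3  0.1]
```

play_rows:
  moves:
    - [[-0.0016,0,0.0026],0,0.036]
    - [[-0.0015,0,0.0026],0,0.036]
    - [[-0.0015,0,0.0026],0,0.036]
    - [[-0.0014,0,0.0024],0,0.036]
    - [[0,0,0],0,0.036]

```text
time_s: 20.72
tool_pos: [0.4692, 0.2654, 0.0098]
tcp_rot: [-180.0, -0.1, 178.7]
ft_force: [2.0, 1.4, -2.8]
grip_width: 0.445
```

```bash
python3 snap.py k wrist; python3 - <<'E'
import cv2
im=cv2.imread('pics/wrist_k.png')[165:465,235:400];cv2.imwrite('pics/wk_c.png',cv2.resize(im,None,fx=2,fy=2,interpolation=cv2.INTER_CUBIC))
E
```

```text
20.73 [0.4692 0.2654 0.0098] [-1.7998e+02 -8.0000e-02  1.7867e+02] [ 2.   1.4 -2.8] 0.445
```

View pics/wk_c.png

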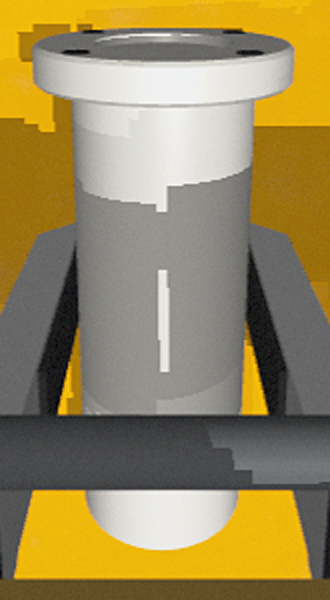

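```bash
python3 - <<'E'
from pitch import *
c=lambda x,y:(235+x/2,165+y/2)
s=fit("k",np.radians(-1.3),[c(74,115),c(77,250),c(81,390),c(86,505),c(251,115),c(247,250),c(243,390),c(238,505)],180,251.5,383,440,[.47,.265,.03],.0)
print(s.x,np.degrees(s.x[3]),np.round(s.fun,1))
E
```

```text
[ 0.47926322  0.26603617  0.02643625 -0.01133655] -0.6495364143517057 [-0.4  0.5  1.   0.6 -0.7 -0.2  0.5  0.2 -0.5 -0.3 -1.2  0.5]
```

The sleeve is now level (pitch about -0.6°), with its centre 10 mm beyond the TCP along its axis. I'll lift it and carry it over the nest.

play_rows:
  moves:
    - [[0,0,-0.01],0,0.036]
    - [[0,0,-0.025],0,0.036]
    - [[0,0,-0.03],0,0.036]
    - [[0,0,-0.03],0,0.036]
    - [[0,0,-0.015],0,0.036]
    - [[-0.017,-0.0238,0],0,0.036]
    - [[-0.017,-0.0238,0],0,0.036]
    - [[-0.017,-0.0238,0],0,0.036]
    - [[-0.017,-0.0238,0],0,0.036]
    - [[-0.017,-0.0238,0],0,0.036]
    - [[-0.017,-0.0238,0],0,0.036]
    - [[0,0,0],0,0.036]

```text
time_s: 22.28
tool_pos: [0.5685, 0.1165, 0.1194]
tcp_rot: [-179.8, -0.1, 178.4]
ft_force: [-0.2, 0.7, -6.6]
grip_width: 0.445
```

```bash
python3 snap.py l wrist scene top
```

```text
22.27 [0.5685 0.1165 0.1194] [-1.7985e+02 -9.0000e-02  1.7840e+02] [-0.2  0.7 -6.6] 0.445
```

View pics/wrist_l.png

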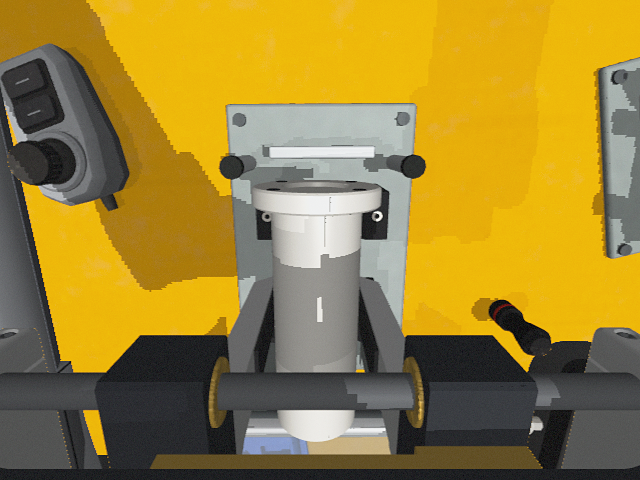

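View pics/scene_l.png

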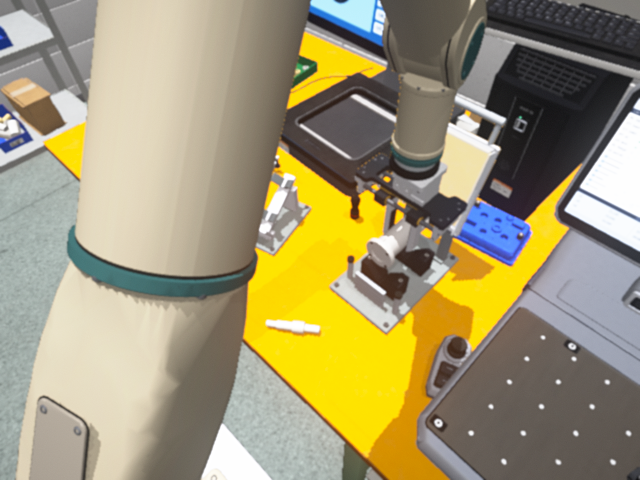

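```bash
cat > fit5.py <<'E'
from h import *
import json,sys
W=json.load(open("pics/wrist_l.json"))
L=[([-.075,-.058,.015],(232,167)),([-.075,.058,.015],(413.5,166.5)),([-.12,-.075,-.05],(227,104.5)),([-.12,.075,-.05],(416,104.5)),([-.08,-.035,.002],(269,157)),([-.08,.035,.002],(375,157))]
def res(q): return (proj("w",nest(q,[a for a,b in L]),W)-[b for a,b in L]).ravel()
s=least_squares(res,[.577,.119,-.02],loss='soft_l1');print(s.x,np.degrees(s.x[2]));print(np.round(s.fun.reshape(-1,2),1))
n=s.x
from pitch import *
s=fit("l",np.radians(-1.4),[(272,225),(273,290),(275,360),(361,225),(359,290),(358,360)],180.5,252,382.5,441,[.58,.12,.14],.0)
print(s.x,np.degrees(s.x[3]),np.round(s.fun,1))
d=s.x[:2]-n[:2]; c,si=np.cos(n[2]),np.sin(n[2]); print("sleeve rel seat",c*d[0]+si*d[1],-si*d[0]+c*d[1],s.x[2]-.06)
E
python3 fit5.py
```

```text
[ 0.57760177  0.12093062 -0.0242858 ] -1.3914736534176173
[[-2.2  0.2]
 [ 1.5  0.3]
 [-2.9 -1.9]
 [ 2.6 -2.4]
 [-0.1  1.1]
 [ 0.2  0.9]]
[ 5.78463526e-01  1.17336417e-01  1.36584230e-01 -2.22511919e-04] -0.012748993877711773 [-0.2  1.2  1.9 -0.2 -0.   1.4 -0.7 -0.7 -0.8  0.8]
sleeve rel seat 0.000948777738304892 -0.0035722188293285458 0.07658423028732214
```

Relative to the seat, the sleeve is about +1 mm in x and -3.6 mm in y. I'll correct that, lower part of the way and check.

play_rows:
  moves:
    - [[0.002,0.0036,0.01],0,0.036]
    - [[0,0,0.015],0,0.036]
    - [[0,0,0.01],0,0.036]
    - [[0,0,0],0,0.036]

```text
time_s: 22.92
tool_pos: [0.5655, 0.1237, 0.0838]
tcp_rot: [-180.0, -0.2, 178.7]
ft_force: [0.1, -0.2, -6.2]
grip_width: 0.443
```

```bash
python3 snap.py m wrist top; python3 - <<'E'
import cv2
im=cv2.imread('pics/wrist_m.png')[90:300,190:460];cv2.imwrite('pics/wm_c.png',cv2.resize(im,None,fx=2.8,fy=2.8,interpolation=cv2.INTER_CUBIC))
E
```

```text
22.93 [0.5655 0.1237 0.0838] [-1.7995e+02 -1.6000e-01  1.7867e+02] [ 0.1 -0.2 -6.2] 0.443
```

View pics/wm_c.png

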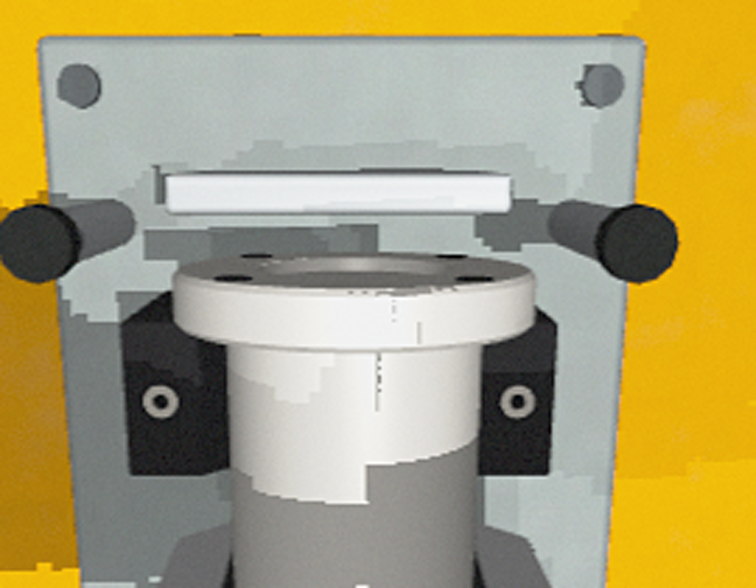

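play_rows:
  moves:
    - [[0,0,0],0,0.036]
    - [[0,0,0],0,0.036]

```text
time_s: 23.28
tool_pos: [0.5669, 0.1239, 0.0857]
tcp_rot: [180.0, 0.0, 178.7]
ft_force: [-0.3, 0.6, -5.9]
grip_width: 0.447
```

```bash
python3 snap.py n wrist; python3 - <<'E'
import cv2
im=cv2.imread('pics/wrist_n.png')[90:300,190:460];cv2.imwrite('pics/wn_c.png',cv2.resize(im,None,fx=2.8,fy=2.8,interpolation=cv2.INTER_CUBIC))
E
```

```text
23.27 [0.5669 0.1239 0.0857] [1.7998e+02 5.0000e-02 1.7866e+02] [-0.3  0.6 -5.9] 0.447
```

View pics/wn_c.png

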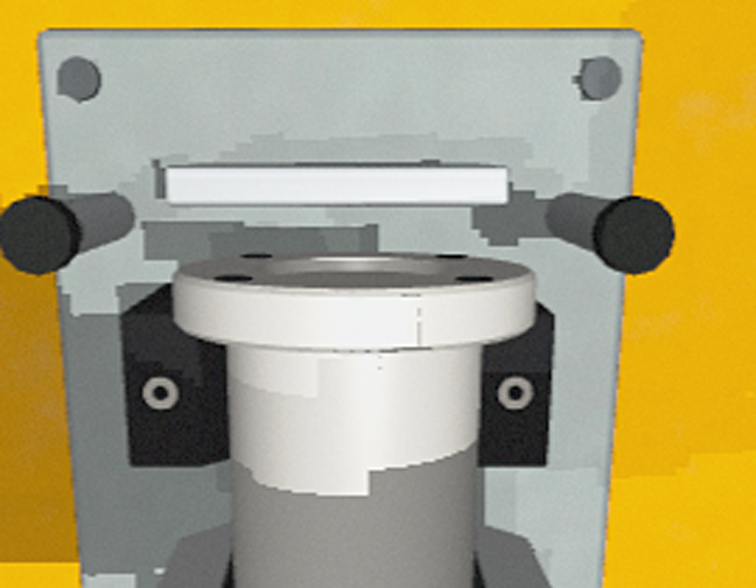

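```bash
cat > fit6.py <<'E'
from h import *
import json
from pitch import *
c=lambda x,y:(190+x/2.8,90+y/2.8)
def run(tag,P,St,Pl,E_,vmin,umin,umax,vmax,tcp):
    W=json.load(open(f"pics/wrist_{tag}.json"))
    L=[([-.075,-.058,.015],P[0]),([-.075,.058,.015],P[1]),([-.12,-.075,-.05],Pl[0]),([-.12,.075,-.05],Pl[1]),([-.08,-.035,.002],St[0]),([-.08,.035,.002],St[1])]
    def res(q):
        a=nest(q,[a for a,b in L]);a[:,2]+=q[3];return (proj("w",a,W)-[b for a,b in L]).ravel()
    s=least_squares(res,[.577,.119,-.02,0],loss='soft_l1');print(s.x,np.degrees(s.x[2]));print(np.round(s.fun.reshape(-1,2),1))
    n=s.x
    s=fit(tag,n[2],E_,vmin,umin,umax,vmax,[.58,.12,tcp],.0)
    print(s.x,np.degrees(s.x[3]),np.round(s.fun,1))
    d=s.x[:2]-n[:2]; co,si=np.cos(n[2]),np.sin(n[2]); print("sleeve rel seat",co*d[0]+si*d[1],-si*d[0]+co*d[1],s.x[2]-.06-n[3])
if __name__=="__main__":
    run("n",[c(39.5,234),c(634,234)],[c(166,204),c(508,204)],[c(38,30),c(642,30)],[c(227,350),c(235,560),c(482,350),c(476,560)],c(0,255)[1],c(173,0)[0],c(537,0)[0],441,.1)
E
python3 fit6.py
```

```text
[ 0.57779551  0.12120638 -0.02204669 -0.0049999 ] -1.2631823961204365
[[ 0.2  0.1]
 [-0.4  0.1]
 [-0.5 -0.6]
 [ 0.4 -0.6]
 [ 0.9  0.3]
 [-0.6  0.3]]
[ 0.5780459   0.12475354  0.10203231 -0.02162598] -1.2390772410227378 [ 0.5  0.5  0.1  0.9 -0.1 -0.4  0.4  0.1]
sleeve rel seat 0.00017213368422819877 0.003551814383586279 0.0470322093353639
```

play_rows:
  moves:
    - [[0.001,-0.0035,0],0,0.036]
    - [[0,0,0.012],0,0.036]
    - [[0,0,0.01],0,0.036]
    - [[0,0,0],0,0.036]
    - [[0,0,0],0,0.036]

```text
time_s: 23.95
tool_pos: [0.5655, 0.1205, 0.0631]
tcp_rot: [-180.0, -0.0, 178.7]
ft_force: [0.8, 0.4, -7.0]
grip_width: 0.446
```

```bash
python3 snap.py o wrist; python3 - <<'E'
import cv2
im=cv2.imread('pics/wrist_o.png')[90:300,190:460];cv2.imwrite('pics/wo_c.png',cv2.resize(im,None,fx=2.8,fy=2.8,interpolation=cv2.INTER_CUBIC))
E
```

```text
23.95 [0.5655 0.1205 0.0631] [-1.8000e+02 -1.0000e-02  1.7867e+02] [ 0.8  0.4 -7. ] 0.446
```

View pics/wo_c.png

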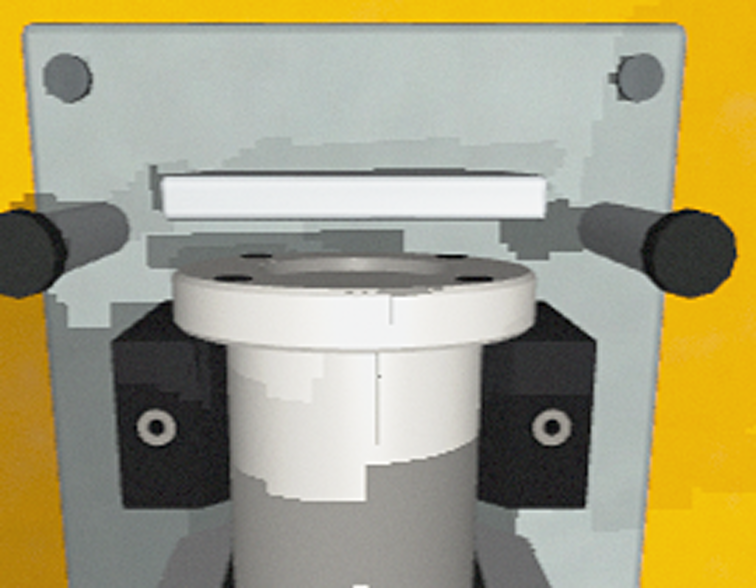

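```bash
python3 - <<'E'
from fit6 import *
run("o",[c(18,253),c(690,253)],[c(162,218),c(546,218)],[c(24,24),c(684,26)],[c(227,350),c(235,560),c(482,350),c(476,560)],c(0,255)[1],c(173,0)[0],c(537,0)[0],441,.08)
E
```

```text
[ 0.5778979   0.12108403 -0.02272149 -0.00463991] -1.3018454051096686
[[ 0.5  0. ]
 [-0.5  0.2]
 [-1.1 -0.5]
 [ 1.1 -1. ]
 [ 0.9  0.3]
 [-1.   0.4]]
[ 0.57667302  0.12129518  0.07938417 -0.02262989] -1.2965971089365693 [ 0.5  0.4  0.1  1.  -0.1 -0.3  0.5  0.1]
sleeve rel seat -0.0012293599931766954 0.00018327075436810954 0.024024076697544174
```

Aligned to within about 1 mm. Now I'll lower gently to contact.

play_rows:
  moves:
    - [[0,0,0.007],0,0.036]
    - [[0,0,0.006],0,0.036]
    - [[0,0,0.004],0,0.036]
    - [[0,0,0.0015],0,0.036]
    - [[0,0,0],0,0.036]

```text
time_s: 24.62
tool_pos: [0.5654, 0.1204, 0.0446]
tcp_rot: [-180.0, -0.0, 178.7]
ft_force: [0.3, 0.6, -6.5]
grip_width: 0.446
```

play_rows:
  moves:
    - [[0,0,0.001],0,0.036]
    - [[0,0,0.001],0,0.036]
    - [[0,0,0.001],0,0.036]
    - [[0,0,0],0,0.036]

```text
time_s: 25.12
tool_pos: [0.5658, 0.1206, 0.0429]
tcp_rot: [180.0, 0.0, 178.7]
ft_force: [-3.0, -0.4, 5.9]
grip_width: 0.444
```

play_rows:
  moves:
    - [[0,0,0.0005],0,0.036]
    - [[0,0,0],0,0.036]

```text
time_s: 25.38
tool_pos: [0.5658, 0.1206, 0.0429]
tcp_rot: [180.0, 0.1, 178.7]
ft_force: [-4.3, -0.7, 10.3]
grip_width: 0.445
```

```bash
python3 snap.py p wrist scene; python3 - <<'E'
import cv2
im=cv2.imread('pics/wrist_p.png')[90:460,170:480];cv2.imwrite('pics/wp_c.png',cv2.resize(im,None,fx=1.6,fy=1.6,interpolation=cv2.INTER_CUBIC))
im=cv2.imread('pics/scene_p.png')[190:340,320:470];cv2.imwrite('pics/sp_c.png',cv2.resize(im,None,fx=4,fy=4,interpolation=cv2.INTER_CUBIC))
E
```

```text
25.38 [0.5658 0.1206 0.0429] [1.7997e+02 5.0000e-02 1.7868e+02] [-4.3 -0.7 10.3] 0.445
```

View pics/wp_c.png

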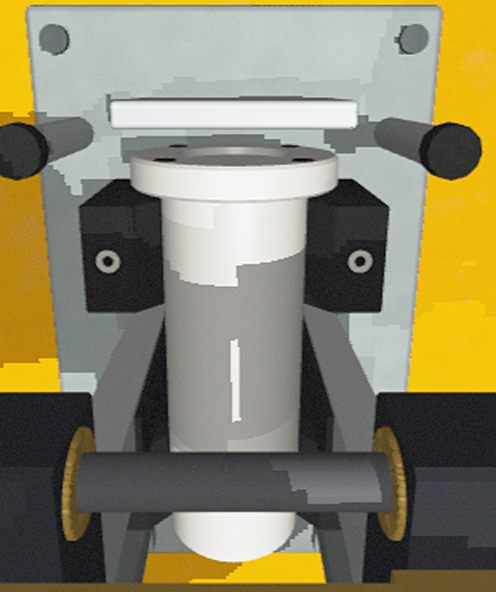

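View pics/sp_c.png

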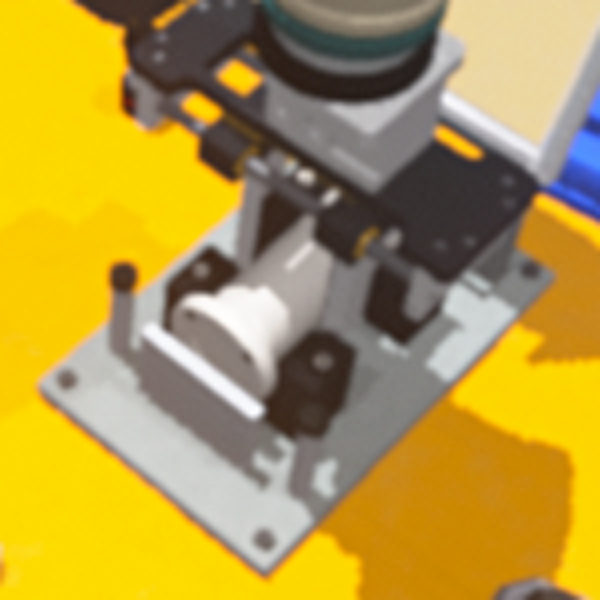

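The flange sits in the gap and the barrel rests in the vees, with contact force rising and no further travel. Release.

play_rows:
  moves:
    - [[0,0,-0.0005],0,0.045]
    - [[0,0,0],0,0.055]
    - [[0,0,0],0,0.07]
    - [[0,0,0],0,0.07]
    - [[0,0,0],0,0.07]

```text
time_s: 26.1
tool_pos: [0.5655, 0.1204, 0.0417]
tcp_rot: [-180.0, -0.0, 178.7]
ft_force: [-0.4, 0.5, -0.2]
grip_width: 0.743
```

```bash
python3 snap.py q wrist
```

```text
26.1 [0.5655 0.1204 0.0417] [-1.8000e+02 -1.0000e-02  1.7866e+02] [-0.4  0.5 -0.2] 0.743
```

View pics/wrist_q.png

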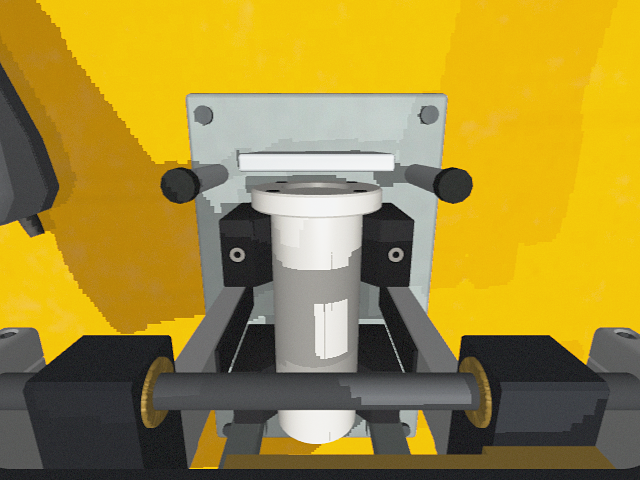

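Released and resting. I'll go straight up.

play_rows:
  moves:
    - [[0,0,-0.01],0,0.07]
    - [[0,0,-0.02],0,0.07]
    - [[0,0,-0.03],0,0.07]
    - [[0,0,-0.035],0,0.07]
    - [[0,0,-0.035],0,0.07]
    - [[0,0,-0.035],0,0.07]
    - [[0,0,-0.035],0,0.07]
    - [[0,0,-0.035],0,0.07]
    - [[0,0,-0.035],0,0.07]
    - [[0,0,-0.035],0,0.07]
    - [[0,0,-0.028],0,0.07]
    - [[0,0,0],0,0.07]

```text
time_s: 27.65
tool_pos: [0.5664, 0.1205, 0.3775]
tcp_rot: [179.9, 0.3, 178.7]
ft_force: [0.0, 0.3, 0.4]
grip_width: 0.743
```

```bash
python3 snap.py r wrist scene; python3 - <<'E'
import cv2
im=cv2.imread('pics/wrist_r.png')[90:340,200:440];cv2.imwrite('pics/wr_c.png',cv2.resize(im,None,fx=2.4,fy=2.4,interpolation=cv2.INTER_CUBIC))
im=cv2.imread('pics/scene_r.png')[190:340,320:470];cv2.imwrite('pics/sr_c.png',cv2.resize(im,None,fx=4,fy=4,interpolation=cv2.INTER_CUBIC))
E
```

```text
27.65 [0.5664 0.1205 0.3775] [179.92   0.29 178.66] [0.  0.3 0.4] 0.743
```

View pics/wr_c.png

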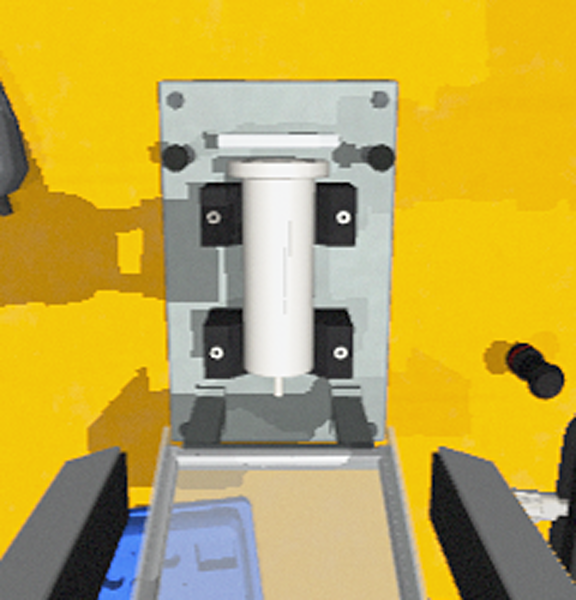

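View pics/sr_c.png

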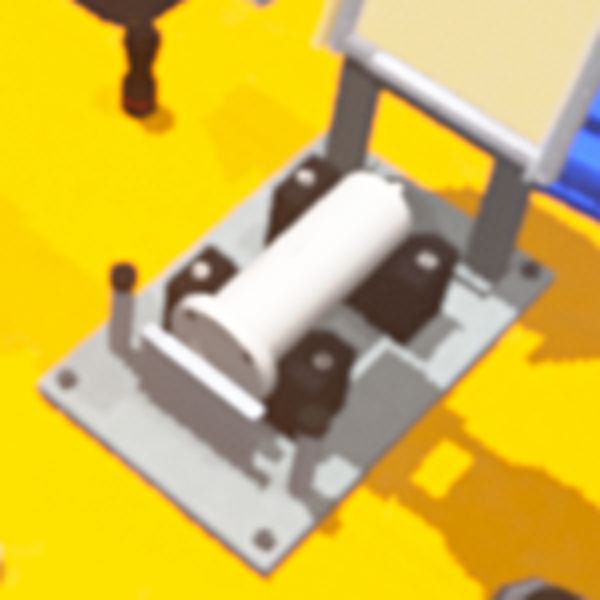

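The sleeve is seated level with its flange in the gap, and the stamp is untouched. Now I'll turn and return to the handle.

play_rows:
  moves:
    - [[0,0,0],10,0.05]
    - [[0,0,0],10,0.036]
    - [[0,0,0],10,0.036]
    - [[0,0,0],10,0.036]
    - [[0,0,0],10,0.036]
    - [[0,0,0],10,0.036]
    - [[0,0,0],10,0.036]
    - [[0,0,0],10,0.036]
    - [[0,0,0],10,0.036]

```text
time_s: 28.88
tool_pos: [0.5645, 0.1202, 0.3731]
tcp_rot: [-179.8, 0.1, 88.3]
ft_force: [0.3, -0.2, 0.2]
grip_width: 0.386
```

play_rows:
  moves:
    - [[0,0.03,0],0,0.036]
    - [[0,0.035,0],0,0.036]
    - [[0,0.035,0],0,0.036]
    - [[0,0.035,0],0,0.036]
    - [[0,0.0296,0],0,0.036]
    - [[0,0,0],0,0.036]
    - [[0,0,0],0,0.036]

```text
time_s: 29.75
tool_pos: [0.729, 0.1164, 0.3736]
tcp_rot: [-179.9, 0.0, 88.6]
ft_force: [-0.6, -0.7, 0.5]
grip_width: 0.385
```

```bash
python3 snap.py s wrist
```

```text
29.75 [0.729  0.1164 0.3736] [-1.7985e+02  2.0000e-02  8.8640e+01] [-0.6 -0.7  0.5] 0.385
```

View pics/wrist_s.png

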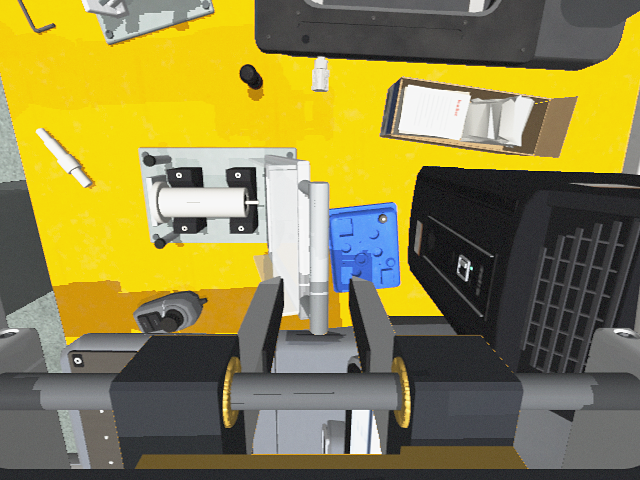

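The bar (u≈319) sits between the fingers (mid u≈316). Lower and grip.

play_rows:
  moves:
    - [[0,0.001,0.02],0,0.036]
    - [[0,0,0.02],0,0.036]
    - [[0,0,0.02],0,0.036]
    - [[0,0,0.0105],0,0.036]
    - [[0,0,0],0,0.036]
    - [[0,0,0],0,0.02]
    - [[0,0,0],0,0.01]
    - [[0,0,0],0,0.01]
    - [[0,0,0],0,0.01]

```text
time_s: 30.92
tool_pos: [0.7309, 0.1165, 0.3049]
tcp_rot: [180.0, -0.0, 88.7]
ft_force: [-1.8, 0.7, 4.0]
grip_width: 0.14
```

```bash
python3 - <<'E'
import numpy as np
t=np.radians(np.linspace(106,0,34));r=.227
for i in range(33): print(i,round(np.degrees(t[i+1]),1),round(r*(np.cos(t[i])-np.cos(t[i+1])),4),round(-r*(np.sin(t[i+1])-np.sin(t[i])),4))
E
```

```text
0 102.8 -0.0123 -0.0032
1 99.6 -0.0125 -0.0025
2 96.4 -0.0126 -0.0018
3 93.2 -0.0127 -0.0011
4 89.9 -0.0127 -0.0003
5 86.7 -0.0127 0.0004
6 83.5 -0.0127 0.0011
7 80.3 -0.0126 0.0018
8 77.1 -0.0125 0.0025
9 73.9 -0.0123 0.0032
10 70.7 -0.0121 0.0039
11 67.5 -0.0119 0.0045
12 64.2 -0.0116 0.0052
13 61.0 -0.0113 0.0058
14 57.8 -0.011 0.0065
15 54.6 -0.0106 0.0071
16 51.4 -0.0102 0.0077
17 48.2 -0.0097 0.0082
18 45.0 -0.0092 0.0087
19 41.8 -0.0087 0.0093
20 38.5 -0.0082 0.0097
21 35.3 -0.0076 0.0102
22 32.1 -0.0071 0.0106
23 28.9 -0.0065 0.011
24 25.7 -0.0058 0.0113
25 22.5 -0.0052 0.0116
26 19.3 -0.0045 0.0119
27 16.1 -0.0039 0.0121
28 12.8 -0.0032 0.0123
29 9.6 -0.0025 0.0125
30 6.4 -0.0018 0.0126
31 3.2 -0.0011 0.0127
32 0.0 -0.0004 0.0127
```

play_rows:
  moves:
    - [[0,-0.0123,-0.0032],0,0.01]
    - [[0,-0.0125,-0.0025],0,0.01]
    - [[0,-0.0126,-0.0018],0,0.01]
    - [[0,-0.0127,-0.0011],0,0.01]
    - [[0,-0.0127,-0.0003],0,0.01]
    - [[0,-0.0127,0.0004],0,0.01]
    - [[0,-0.0127,0.0011],0,0.01]
    - [[0,-0.0126,0.0018],0,0.01]
    - [[0,0,0],0,0.01]

```text
time_s: 32.05
tool_pos: [0.6302, 0.1191, 0.3109]
tcp_rot: [179.9, -0.0, 88.7]
ft_force: [-2.0, 0.2, 5.2]
grip_width: 0.139
```

play_rows:
  moves:
    - [[0,-0.0125,0.0025],0,0.01]
    - [[0,-0.0123,0.0032],0,0.01]
    - [[0,-0.0121,0.0039],0,0.01]
    - [[0,-0.0119,0.0045],0,0.01]
    - [[0,-0.0116,0.0052],0,0.01]
    - [[0,-0.0113,0.0058],0,0.01]
    - [[0,-0.011,0.0065],0,0.01]
    - [[0,-0.0106,0.0071],0,0.01]
    - [[0,-0.0102,0.0077],0,0.01]
    - [[0,0,0],0,0.01]

```text
time_s: 33.3
tool_pos: [0.5257, 0.1219, 0.2624]
tcp_rot: [-179.9, -0.0, 88.7]
ft_force: [2.4, 1.9, -4.6]
grip_width: 0.142
```

play_rows:
  moves:
    - [[0,-0.0097,0.0082],0,0.01]
    - [[0,-0.0092,0.0087],0,0.01]
    - [[0,-0.0087,0.0093],0,0.01]
    - [[0,-0.0082,0.0097],0,0.01]
    - [[0,-0.0076,0.0102],0,0.01]
    - [[0,-0.0071,0.0106],0,0.01]
    - [[0,-0.0065,0.011],0,0.01]
    - [[0,-0.0058,0.0113],0,0.01]
    - [[0,-0.0052,0.0116],0,0.01]
    - [[0,0,0],0,0.01]

```text
time_s: 34.55
tool_pos: [0.4583, 0.1229, 0.1716]
tcp_rot: [-180.0, 0.0, 88.7]
ft_force: [3.3, 4.4, -3.0]
grip_width: 0.14
```

play_rows:
  moves:
    - [[0,-0.0045,0.0119],0,0.01]
    - [[0,-0.0039,0.0121],0,0.01]
    - [[0,-0.0032,0.0123],0,0.01]
    - [[0,-0.0025,0.0125],0,0.01]
    - [[0,-0.001,0.0066],0,0.01]
    - [[0,-0.0008,0.006],0,0.01]
    - [[0,-0.0005,0.005],0,0.01]
    - [[0,-0.0003,0.004],0,0.01]
    - [[0,0,0],0,0.01]

```text
time_s: 35.67
tool_pos: [0.4421, 0.1231, 0.1022]
tcp_rot: [-180.0, 0.0, 88.7]
ft_force: [2.7, 3.2, -0.9]
grip_width: 0.139
```

play_rows:
  moves:
    - [[0,-0.0002,0.0035],0,0.01]
    - [[0,-0.0001,0.0035],0,0.01]
    - [[0,0,0.003],0,0.01]
    - [[0,0,0.002],0,0.01]
    - [[0,0,0.0015],0,0.01]
    - [[0,0,0.001],0,0.01]
    - [[0,0,0],0,0.01]

```text
time_s: 36.55
tool_pos: [0.4414, 0.1232, 0.0878]
tcp_rot: [-180.0, 0.0, 88.7]
ft_force: [0.5, 1.7, -1.5]
grip_width: 0.14
```

play_rows:
  moves:
    - [[0,0,0.001],0,0.01]
    - [[0,0,0.001],0,0.01]
    - [[0,0,0.001],0,0.01]
    - [[0,0,0],0,0.01]

```text
time_s: 37.05
tool_pos: [0.4414, 0.1232, 0.0848]
tcp_rot: [-180.0, 0.0, 88.7]
ft_force: [-1.5, 1.4, 0.3]
grip_width: 0.142
```

play_rows:
  moves:
    - [[0,0,0.001],0,0.01]
    - [[0,0,0.001],0,0.01]
    - [[0,0,0],0,0.01]

```text
time_s: 37.42
tool_pos: [0.4414, 0.1232, 0.0837]
tcp_rot: [-180.0, -0.0, 88.7]
ft_force: [-3.2, 0.4, 12.0]
grip_width: 0.136
```

play_rows:
  moves:
    - [[0,0,0.0008],0,0.01]
    - [[0,0,0],0,0.01]

```text
time_s: 37.67
tool_pos: [0.4415, 0.1232, 0.0835]
tcp_rot: [-180.0, -0.1, 88.6]
ft_force: [-4.3, 0.6, 20.2]
grip_width: 0.139
```

Hard stop: force rises with no travel, so the shield is shut. Release and withdraw upward.

play_rows:
  moves:
    - [[0,0,0],0,0.036]
    - [[0,0,0],0,0.036]
    - [[0,0,0],0,0.036]
    - [[0,0,0],0,0.036]

```text
time_s: 38.17
tool_pos: [0.4417, 0.1231, 0.0819]
tcp_rot: [-180.0, 0.0, 88.7]
ft_force: [0.5, 0.7, -0.6]
grip_width: 0.382
```

```bash
python3 snap.py t wrist
```

```text
38.17 [0.4417 0.1231 0.0819] [-1.7997e+02  2.0000e-02  8.8660e+01] [ 0.5  0.7 -0.6] 0.382
```

View pics/wrist_t.png

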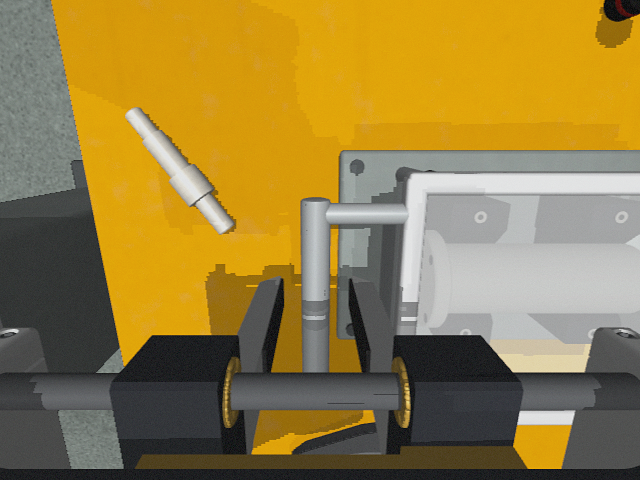

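play_rows:
  moves:
    - [[0,0,-0.01],0,0.036]
    - [[0,0,-0.02],0,0.036]
    - [[0,0,-0.03],0,0.036]
    - [[0,0,-0.04],0,0.036]
    - [[0,0,-0.04],0,0.036]
    - [[0,0,-0.04],0,0.036]
    - [[0.03,-0.01,0],0,0.036]
    - [[0.05,-0.01,0],0,0.036]
    - [[0.05,-0.01,0],0,0.036]
    - [[0.05,-0.01,0],0,0.036]
    - [[0.03,0,0],0,0.036]
    - [[0,0,0],0,0.036]

```text
time_s: 39.72
tool_pos: [0.4059, 0.3363, 0.2623]
tcp_rot: [180.0, -0.0, 88.9]
ft_force: [0.6, -1.2, -0.4]
grip_width: 0.387
```

```bash
python3 snap.py u top scene; python3 - <<'E'
import cv2
im=cv2.imread('pics/scene_u.png')[180:345,255:475];cv2.imwrite('pics/su_c.png',cv2.resize(im,None,fx=3.5,fy=3.5,interpolation=cv2.INTER_CUBIC))
E
```

```text
39.73 [0.4059 0.3363 0.2623] [ 1.800e+02 -2.000e-02  8.891e+01] [ 0.6 -1.2 -0.4] 0.387
```

View pics/su_c.png

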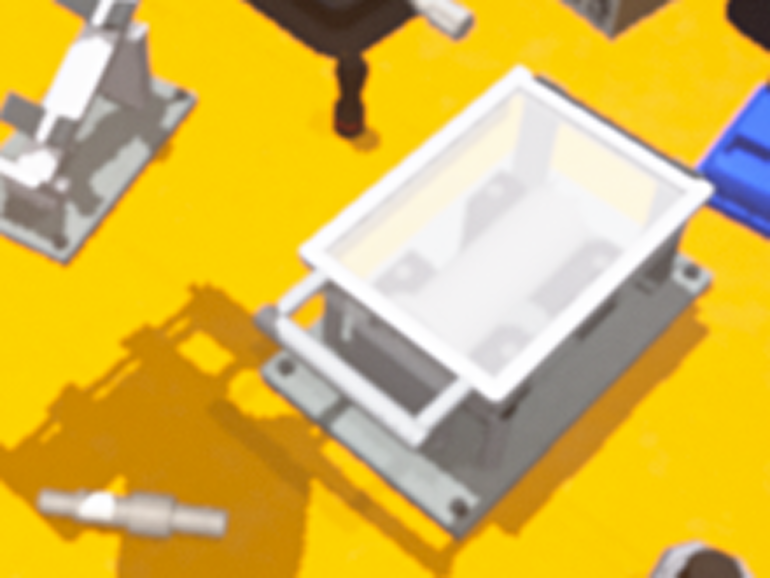

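View pics/top_u.png

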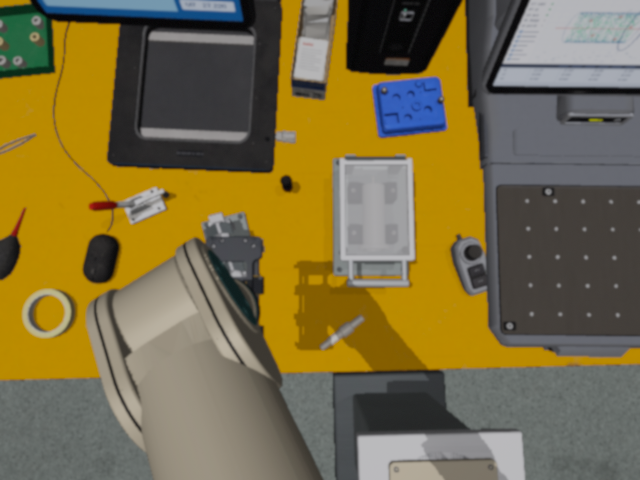

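```bash
python3 - <<'E'
from h import *
p=[.578,.1207,-.0235]
for t in (0,1,2,3): 
    h=handle(np.radians(t));print(t,proj("scene",nest(p,[handle(np.radians(t),.055),handle(np.radians(t),-.055)])).round(1).tolist(),proj("top",nest(p,[h])).round(1).tolist())
from workcell import env
print(np.round(env.observe()["qvel"],2))
E
```

```text
0 [[329.2, 269.2], [375.9, 306.6]] [[377.2, 282.3]]
1 [[329.2, 268.0], [376.1, 305.4]] [[377.5, 282.2]]
2 [[329.2, 266.7], [376.4, 304.1]] [[377.8, 282.1]]
3 [[329.3, 265.3], [376.6, 302.9]] [[378.1, 281.9]]
[ 1.11 -0.55  0.68  0.72 -0.12 -0.16 -0.07]
```

The handle pixels, averaging v≈288.3, match θ=0 (287.9 predicted). Handing in.

```bash
python3 -c "
from workcell import env
print(env.hand_in())"
```

```text
the job is handed in; nothing more can be done
None
```

The job is done and handed in at about 40 s of the 72 s allowed; no verdict came back. The sleeve lies in the vee blocks with its flange in the gap, under the closed shield.

- **Opening:** I swung the shield up by its handle until it pressed on its stop at about 106° (16 N, no further travel).
- **Sleeve:** I took it from the rack. The tool can only point down, so I levelled it by pressing the flange lightly on clear bench, turning it in the grip from 31° to about level. I then laid it in the vees, taking up about 17 N (weight included) before release.
- **Closing:** I lowered the shield along its arc at a few mm per step near the end. It met the posts gently; I then pressed to about 20 N with no further travel, released it and withdrew.

**Last checks:**
- After release, the pictures showed the sleeve level in both vee blocks with its flange between the end stop and the front block.
- In the final scene picture the handle matches the shut angle within about 1°, the sleeve shows under the shield, and the stamp and shaft look unmoved.
- The gripper was well clear of everything, with no force above the noise.

**Disagreements:**
- One position reading over the nest, taken before the arm had settled, misled a sideways correction by about 3.5 mm. I caught it and fixed it before lowering.
- The last camera fits put the nest about 5 mm lower than its known height, so I lowered the sleeve by touch force, not by the picture.

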